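# Recharge the laundry dosing station

## Task

Recharge the detergent dosing station: stand any empty cartridges that are still in its cups upright in the grey returns tray, and put each full cartridge fully home in the cup with the ring of its own colour, turned so that its flat meets the flat of the cup. When all three are in, take the yellow reset key from its hook, push the recessed red button all the way down with its pin for a moment so that the station counts from full again, and hang the key back on its hook by its window. Leave the stapler, pin tin and tag bundle where they are.

Things in the scene. Friction and masses are not known exactly. Their poses are not given: they have to be found in the camera images.
- station: Fixed dosing station: grey slab 120 mm (x) by 380 mm (y), 16 mm thick, its middle at y = 13 mm; origin on the counter, -x side faces the robot. Along its y: three cups at -130, -45, +40 mm (x = -6); white pod at y = 95 to 161, x = -55 to 45 mm, top 62 mm above the counter; hook at y = 184 mm. A 38 mm high manifold lies behind the cups (x = 42 to 58 mm).
- reset_button (a joint): Red spring button, 10 mm across, down a round hole of 14 mm in the pod's top. 0 = up (face 6 mm below the pod's top), 0.004 m = fully down (10 mm below). 1 N starts it, 5 N puts it fully down; it springs back. Fingers do not fit the hole.
- bezel (a point): Centre of the mouth of the button's hole, level with the pod's top, 62 mm above the counter.
- button_top (a point): Centre of the reset button's face; moves with it.
- hook_seat (a point): Top of the hook's level bar, mid-length, 134.5 mm above the counter; axes as the station's. The hook is a 5 mm rod: its post stands 35 mm to the +x of this point, the bar runs to -x, and its free end, 29 mm to the -x, turns up, its tip 9 mm above the bar's top. Nothing of the station stands higher.
- reset_key: Yellow key hanging on the hook; origin at the tip of its pin, z up, 102 mm tall. Round pin of 6 mm to z = 38 mm; then a paddle 28 mm wide (y), 10 mm thick (x, along the hook's bar): solid to z = 66, a window 20 mm wide from z = 66 to 94 that it hangs by, a top bar to z = 102. Grasp the solid part from above across the 28 mm, fingers either side of the hook's bar.
- key_loop (a point): Middle of the underside of the key window's top bar, 94 mm above the tip: the surface that rests on the hook.
- returns_tray: Grey returns tray, fixed, 220 mm (x) by 86 mm (y), walls 3 mm thick and 30 mm high, floor about 3 mm thick. Origin on the counter under its centre. Takes three cartridges in a row along its x.
- dock_blue: Round black cup with a blue ring, fixed on the station at its own place and angle: 74 mm across, 28 mm high. Its bore is a D: radius 29 mm with a flat 21 mm from the axis on the cup's -x side (white mark on the rim), 20 mm deep. Origin at the centre of its foot, 16 mm above the counter; x points from the flat to the round side.
- dock_blue_seat (a point): Centre of the floor of the blue cup's bore, 24 mm above the counter, 20 mm below its rim. A home cartridge has its origin here.
- full_blue: Full cartridge, blue with a white band, 0.17 kg, heavy at the foot, on the counter. Body 46 mm high, a D: radius 27 mm, flat 19 mm from the axis on its -x side (white mark on top). Above it a grip fin 14 mm thick (x), 42 mm long (y), z = 46 to 70 mm, parallel to the flat: grasp it across its thickness. Origin under the centre, z up. Goes home only flat to flat.
- empty_blue: Empty blue cartridge (pale grey body, blue band and fin), 0.08 kg, same shape and axes as the full ones. If present it stands home in the blue cup at the start.
- dock_green: Round black cup with a green ring, fixed on the station at its own place and angle: 74 mm across, 28 mm high. Its bore is a D: radius 29 mm with a flat 21 mm from the axis on the cup's -x side (white mark on the rim), 20 mm deep. Origin at the centre of its foot, 16 mm above the counter; x points from the flat to the round side.
- dock_green_seat (a point): Centre of the floor of the green cup's bore, 24 mm above the counter, 20 mm below its rim. A home cartridge has its origin here.
- full_green: Full cartridge, green with a white band, 0.17 kg, heavy at the foot, on the counter. Body 46 mm high, a D: radius 27 mm, flat 19 mm from the axis on its -x side (white mark on top). Above it a grip fin 14 mm thick (x), 42 mm long (y), z = 46 to 70 mm, parallel to the flat: grasp it across its thickness. Origin under the centre, z up. Goes home only flat to flat.
- empty_green: Empty green cartridge (pale grey body, green band and fin), 0.08 kg, same shape and axes as the full ones. If present it stands home in the green cup at the start.
- dock_red: Round black cup with a red ring, fixed on the station at its own place and angle: 74 mm across, 28 mm high. Its bore is a D: radius 29 mm with a flat 21 mm from the axis on the cup's -x side (white mark on the rim), 20 mm deep. Origin at the centre of its foot, 16 mm above the counter; x points from the flat to the round side.
- dock_red_seat (a point): Centre of the floor of the red cup's bore, 24 mm above the counter, 20 mm below its rim. A home cartridge has its origin here.
- full_red: Full cartridge, red with a white band, 0.17 kg, heavy at the foot, on the counter. Body 46 mm high, a D: radius 27 mm, flat 19 mm from the axis on its -x side (white mark on top). Above it a grip fin 14 mm thick (x), 42 mm long (y), z = 46 to 70 mm, parallel to the flat: grasp it across its thickness. Origin under the centre, z up. Goes home only flat to flat.
- empty_red: Empty red cartridge (pale grey body, red band and fin), 0.08 kg, same shape and axes as the full ones. If present it stands home in the red cup at the start.
- stapler: Black stapler, 33 x 136 x 43 mm, a bystander. Origin at the centre of its underside.
- pin_tin: Round green pin tin, 60 x 60 x 21 mm, a bystander. Origin at the centre of its underside.
- tag_bundle: Bundle of garment tags on a ring, 36 x 94 x 23 mm, a bystander. Origin at the centre of its underside.
Mind the look-alikes: they are no part of the job. Leave any black or pink look-alike of the empty_blue alone.

How it is judged:
By the outcome, as a careful person would: the job done as asked, in the order asked, and still so for the second after the job is handed in, with the robot touching nothing.
Of empty_blue, empty_green, empty_red only 1 to 3 are there at a start; the rules pass over those that are not, and their reading is None.
At some moment in a run one of full_blue, full_green, full_red may be knocked a few centimetres aside while the robot is not near it.
It also fails if it takes over 210 s, if anything falls off the work surface, if the arm or the gripper's body presses on something with over 40 N, if the wrist force passes 120 N, or if a joint passes its speed limit or range.

## Robot

A 7-joint arm with a two-finger parallel gripper is mounted at the origin on a cart in front of the work surface, level with it; the furniture and walls round the work are solid. World frame = base frame: x ahead of the robot, y to its left, z up, the work surface at z = 0. Lengths are in m, angles in rad, forces in N, time in s.
With the tool pointing down it reaches from about 0.35 to 0.9 m from the base axis. Payload 8.1 kg.
Tool frame: the origin (TCP) lies at the very end of the fingers, on their centre line; the grasp point (between the pads) lies 19 mm behind it (grasp_offset is the distance from the TCP to the grasp point, in m); z points along the fingers, y is the line along which they close (so a half turn about z gives the same grasp; the last joint's range is limited). The gripper opens to 92 mm and grips with 3 to 60 N. Pads are 19 mm wide; open, the fingers measure 130 mm over their backs; the gripper's body (75 mm by 190 mm) begins 47 mm behind the grasp point.
Start: joints at [1.111, 0.434, 0.025, 1.573, -0.012, 1.134, -0.075], TCP at [0.218, -0.586, 0.227] pointing down, gripper open.
Joint ranges: [-2.62, 2.62], [-0.44, 2.09], [-1.27, 1.32], [0.08, 2.57], [-1.32, 4.46], [0.12, 2], [-2.74, 2.74]. Speed limits (rad/s): [2.22, 2.22, 3.01, 3.01, 3.14, 3.14, 3.14].

## Interface

Orientations are given as a rotation vector (axis times angle).
In Python, from cell import observe, get_image, camera_params, sign_off, silhouettes, grasp_offset gives the robot as it stands. The module is installed in compiled form; this text tells all that it offers.
- The arm moves only by the tool jog_arm, never from a script. Its argument "motion" is a list that holds one entry, the list of rows, each a list of 7 numbers: the shift along the tool's x, y, z in m, then the turn, a rotation vector about the tool's x, y, z in rad, then the closure, from -1 (fully open) to 1 (shut), so that 0 is half open. In form: [[[dx, dy, dz, wx, wy, wz, hand], ...]]. A call has 1 to 10 rows; each row is the pose to reach, as a shift and turn from the pose commanded when the call began, along the tool's axes at that moment; what a row does not reach only later rows make up. A row lasts 1/12 s, in which the tool goes at most 41.7 mm and 7.16 degrees, less where a joint would pass 70% of its speed; a pose out of reach is approached as far as the arm can. A call with a gripper value outside its range is refused whole. The fingers move at their own pace and stop on an object; "force" is the grip in N (left out, the last holds). Time passes only in rows, so rows that repeat a pose let the fingers close. It gives the time, the measured TCP pose, the force, the opening and the grip force at its end, in the units of the state.
- observe(): the state, without advancing time (a new reading comes with each control period).
- get_image(name): name is "scene" or "top" or "wrist"; returns the picture (384x512x3 uint8, red, green, blue); there is no depth.
- camera_params(name): a dict with "vertical_fov" (degrees; the focal length in pixels is half the picture's height over the tangent of half this angle, whatever the lens; pixels are square), "cx", "cy" (the principal point, pixels), "T" (4x4, takes a point from camera to world coordinates). Camera axes: x right, y down, z forward; pixel columns grow to the right and rows downward; lengths in m; the calibration is good to about 2 mm. A picture is of the moment at which its call begins: read the wrist's pose just before it. camera_params takes no time and is no camera call; for the wrist camera it gives the pose at the moment of the call.
- sign_off(): hands the job in; it is judged then, once.
Trained networks look in the newest picture that a camera, given by its name, has taken for a name from the list of things; names that differ only in an ending like _2 or _b are one class to them, and where a whole thing is asked for, a point or a joint stands for the part that bears it (a point fixed in the world has none). Each returns a list of dicts, best first, with "p" (0 to 1); they miss things now and then, are a little off and sometimes report something else, mostly with a low value. They report only what shows in the picture. A call takes as long as a camera call. They do not tell look-alikes from the thing itself.
- silhouettes(query, camera): "mask" (384x512 bool, what is visible of it) and "pixel" ([column, row] in pixels, amid what is visible of it).
The state is a dict: "clock": time; "joints": joint angles; "dq": joint speeds; "joint_efforts": joint torques, N m; "position": TCP position; "ee_rot": TCP orientation; "force": force on the tool from outside, world axes, zero at the start; "ft_torque": the same for the moment, N m; "width": opening from 0.0 (shut) to 1.0 (fully open); "gripper_force": force on a finger pad.
Only numpy, scipy, OpenCV 4.12 (cv2) and the standard library are available. Lean on these libraries where they do the work, as an engineer would, in place of code of your own. Each camera call takes 0.05 s, during which the arm holds its last target. There are 200 camera calls.

## Working session

There is one attempt and no reset: what is moved stays moved. The work goes in short steps, Python scripts to look and compute and a tool call to move; the robot and the scene stay as the last step left them, time stands still between calls to the robot, and variables do not carry over. Pictures are saved under pics/ and viewed, at most 14 in all, crops included, and the job is handed in when it is done.

Besides the shell and the picture viewer there is one more tool, called after "Emit:" in YAML: its name, and indented under it one key for each argument. jog_arm: Moves the arm, as the interface text tells. Its arguments: {"type":"object","properties":{"motion":{"type":"array"},"force":{"type":"number"}},"required":["motion"]}

```bash
mkdir -p pics
cat > h.py <<'E'
import numpy as np, cv2
from cell import *
from scipy.spatial.transform import Rotation as R
def snap(c,f):
    im=get_image(c); cv2.imwrite('pics/'+f,im[:,:,::-1]); return im
def K(p): 
    f=192/np.tan(np.radians(p['vertical_fov'])/2); return f,p['cx'],p['cy']
def ray(cam,px,z,p=None):
    p=p or camera_params(cam); f,cx,cy=K(p); T=np.array(p['T'])
    px=np.atleast_2d(px).astype(float)
    d=np.c_[(px[:,0]-cx)/f,(px[:,1]-cy)/f,np.ones(len(px))]@T[:3,:3].T
    o=T[:3,3]; s=(z-o[2])/d[:,2]; return o+d*s[:,None]
def proj(cam,P,p=None):
    p=p or camera_params(cam); f,cx,cy=K(p); T=np.array(p['T'])
    q=(np.atleast_2d(P)-T[:3,3])@T[:3,:3]; return np.c_[f*q[:,0]/q[:,2]+cx,f*q[:,1]/q[:,2]+cy]
E
python3 - <<'E'
from h import *
np.set_printoptions(precision=3,suppress=True)
for c in ['scene','top']:
    im=snap(c,c+'0.png'); p=camera_params(c); print(c,p['vertical_fov'],p['cx'],p['cy']); print(np.array(p['T']))
a=cv2.imread('pics/top0.png')
s=observe(); print(s['position'],s['ee_rot'],s['width'],grasp_offset() if callable(grasp_offset) else grasp_offset)
print(camera_params('wrist'))
E
```

```text
scene 47.297841374073 255.43386018832328 197.4821753707016
[[-0.803 -0.365  0.471 -0.067]
 [-0.596  0.51  -0.62   0.841]
 [-0.014 -0.779 -0.627  0.957]
 [ 0.     0.     0.     1.   ]]
top 53.96993429945369 254.16379127120072 191.02003961911123
[[ 0.025 -0.996  0.09   0.447]
 [-1.    -0.025  0.002 -0.006]
 [ 0.    -0.09  -0.996  1.236]
 [ 0.     0.     0.     1.   ]]
[ 0.218 -0.585  0.226] [-3.09  -0.557  0.001] 1.003202359752472 0.0188
{'vertical_fov': 64.70191173994918, 'cx': 252.13755785355096, 'cy': 188.29771630893885, 'T': array([[ 0.35 , -0.895, -0.278,  0.294],
       [-0.937, -0.335, -0.103, -0.558],
       [-0.   ,  0.296, -0.955,  0.384],
       [ 0.   ,  0.   ,  0.   ,  1.   ]])}
```

View pics/top0.png

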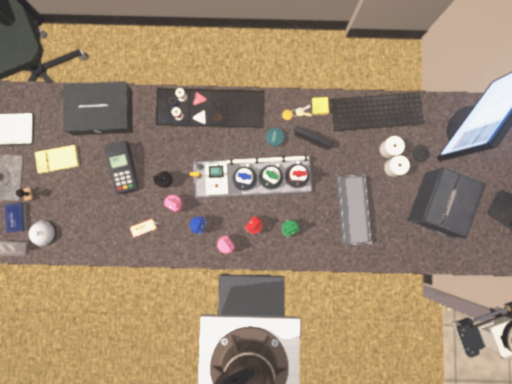

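View pics/scene0.png

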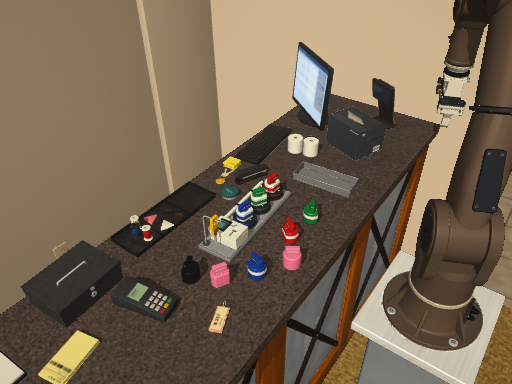

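Run:
```python
from h import *
np.set_printoptions(precision=4,suppress=True)
im=get_image('top'); c=im[120:260,150:350,::-1]
cv2.imwrite('pics/crop1.png',cv2.resize(c,None,fx=4,fy=4,interpolation=cv2.INTER_CUBIC))
hs={'station':.016,'full_blue':.05,'full_green':.05,'full_red':.05,'empty_blue':.08,'empty_green':.08,'empty_red':.08,'dock_blue':.044,'dock_green':.044,'dock_red':.044,'returns_tray':.03,'reset_key':.09,'stapler':.04,'pin_tin':.02,'tag_bundle':.02,'reset_button':.06}
for n,z in hs.items():
    for r in silhouettes(n,'top')[:3]:
        m=r['mask']; ys,xs=np.nonzero(m); 
        (cx,cy),(w,h),a=cv2.minAreaRect(np.c_[xs,ys].astype(np.float32))
        P=ray('top',[[cx,cy]],z)[0]
        print(n,round(r['p'],2),np.round(r['pixel']),m.sum(),'rect',round(cx,1),round(cy,1),round(w),round(h),round(a),P[:2])
```

```text
station 0.73 [235. 176.] 2829 rect 252.6 177.0 38 116 87 [0.6023 0.0028]
full_blue 0.58 [199. 224.] 240 rect 198.0 225.5 17 16 90 [0.4408 0.1697]
full_blue 0.44 [197. 175.] 65 rect 195.5 175.0 6 11 90 [0.5999 0.1837]
full_blue 0.2 [270. 182.] 129 rect 271.5 178.3 19 22 68 [ 0.5954 -0.0573]
full_green 0.52 [291. 228.] 217 rect 290.3 227.4 15 17 72 [ 0.4421 -0.1193]
full_red 0.55 [254. 228.] 220 rect 254.5 226.0 15 16 45 [ 0.4437 -0.0072]
full_red 0.26 [198. 174.] 59 rect 196.0 175.0 6 10 90 [0.5999 0.1822]
empty_blue 0.64 [245. 174.] 199 rect 244.5 176.5 15 15 90 [0.5951 0.0275]
empty_blue 0.59 [174. 202.] 250 rect 174.0 203.0 16 18 90 [0.5078 0.2415]
empty_blue 0.54 [225. 244.] 224 rect 225.8 244.8 16 16 45 [0.3849 0.0787]
empty_green 0.74 [274. 177.] 236 rect 271.0 175.5 17 16 90 [ 0.6003 -0.0542]
empty_green 0.7 [244. 188.] 185 rect 245.2 178.8 22 22 60 [0.588  0.0252]
empty_red 0.58 [302. 174.] 232 rect 297.5 173.5 15 17 90 [ 0.6086 -0.136 ]
dock_blue 0.68 [254. 185.] 118 rect 246.3 179.3 19 21 45 [0.5911 0.0227]
dock_green 0.6 [269. 184.] 201 rect 271.0 176.5 23 22 90 [ 0.6019 -0.0558]
returns_tray 0.93 [352. 210.] 1909 rect 353.8 210.4 68 29 85 [ 0.5011 -0.3232]
stapler 0.96 [312. 136.] 440 rect 313.5 138.2 41 12 24 [ 0.7302 -0.1902]
pin_tin 0.61 [277. 135.] 242 rect 275.5 137.0 16 17 90 [ 0.7359 -0.0688]
tag_bundle 0.77 [142. 226.] 248 rect 142.6 227.7 11 25 66 [0.4292 0.3516]
```

View pics/crop1.png

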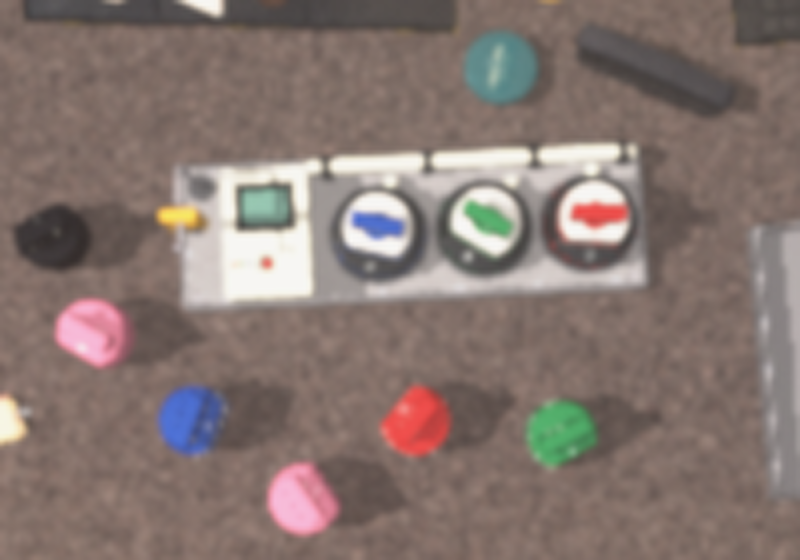

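```bash
cat >> h.py <<'E'
def tgt(*wps,base=None):
    """each wp = x,y,z,yaw(deg); prints tool-frame shift+rotvec from present pose"""
    s=base or observe(); p=np.array(s['position']); R0=R.from_rotvec(s['ee_rot'])
    for x,y,z,a in wps:
        d=R0.inv().apply(np.array([x,y,z])-p); w=(R0.inv()*R.from_euler('z',a,degrees=True)*R.from_euler('x',180,degrees=True)).as_rotvec()
        print('  ->',(x,y,z,a),'row',np.round(np.r_[d,w],4).tolist(),'rows>=',int(np.ceil(max(np.linalg.norm(d)/.0417,np.degrees(np.linalg.norm(w))/7.16))))
def pose():
    s=observe(); r=R.from_rotvec(s['ee_rot']).as_matrix()
    print('t %.2f p %s yaw %.2f tilt %.2f width %.1fmm gf %.1f F %s'%(s['clock'],np.round(s['position'],4),np.degrees(np.arctan2(r[1,0],r[0,0])),np.degrees(np.arccos(-r[2,2])),s['width']*92,s['gripper_force'],np.round(s['force'],1)))
    return s
E
python3 -c "
from h import *
pose(); tgt((.46,.03,.30,0))"
```

```text
t 0.95 p [ 0.2183 -0.5857  0.2268] yaw 20.44 tilt 0.00 width 91.9mm gf 0.0 F [ 0.2  0.5 -0.4]
  -> (0.46, 0.03, 0.3, 0) row [0.4415, -0.4925, -0.0733, 0.0001, 0.0, 0.3567] rows>= 16
```

Emit:
jog_arm:
  motion:
    - [[0.221,-0.246,-0.073,0,0,0.178,-1],[0.221,-0.246,-0.073,0,0,0.178,-1],[0.221,-0.246,-0.073,0,0,0.178,-1],[0.221,-0.246,-0.073,0,0,0.178,-1],[0.221,-0.246,-0.073,0,0,0.178,-1],[0.221,-0.246,-0.073,0,0,0.178,-1],[0.221,-0.246,-0.073,0,0,0.178,-1],[0.221,-0.246,-0.073,0,0,0.178,-1],[0.4415,-0.4925,-0.073,0,0,0.357,-1],[0.4415,-0.4925,-0.073,0,0,0.357,-1]]

```text
clock: 1.78
position: [0.366, -0.2109, 0.2998]
ee_rot: [3.14, -0.01, 0.003]
force: [1.1, -1.0, -0.1]
width: 0.997
gripper_force: 0.0
```

```bash
python3 -c "
from h import *
pose(); tgt((.46,.03,.30,0))"
```

```text
t 1.78 p [ 0.366  -0.2109  0.2998] yaw -0.36 tilt 0.13 width 91.7mm gf 0.0 F [ 1.1 -1.  -0.1]
  -> (0.46, 0.03, 0.3, 0) row [0.0925, -0.2415, -0.0005, 0.0016, -0.0017, -0.0062] rows>= 7
```

Emit:
jog_arm:
  motion:
    - [[0.09,-0.23,0,0,0,0,-1],[0.09,-0.23,0,0,0,0,-1],[0.09,-0.23,0,0,0,0,-1],[0.09,-0.23,0,0,0,0,-1],[0.09,-0.23,0,0,0,0,-1],[0.09,-0.23,0,0,0,0,-1],[0.09,-0.23,0,0,0,0,-1],[0.09,-0.23,0,0,0,0,-1],[0.09,-0.23,0,0,0,0,-1]]

```text
clock: 2.53
position: [0.4556, 0.0179, 0.2987]
ee_rot: [3.141, 0.0, -0.001]
force: [0.2, -0.1, 0.6]
width: 1.005
gripper_force: 0.0
```

Run:
```python
from h import *
np.set_printoptions(precision=4,suppress=True)
pose()
im=snap('wrist','w1.png'); p=camera_params('wrist'); np.save('w1T.npy',p['T'])
hs={'full_blue':.03,'full_green':.03,'full_red':.03,'empty_blue':.08,'empty_green':.08,'empty_red':.08,'dock_blue':.044,'dock_green':.044,'dock_red':.044,'returns_tray':.03,'reset_key':.09,'reset_button':.06}
for n,z in hs.items():
    for r in silhouettes(n,'wrist')[:3]:
        m=r['mask']; ys,xs=np.nonzero(m); 
        (cx,cy),(w,h),a=cv2.minAreaRect(np.c_[xs,ys].astype(np.float32))
        print(n,round(r['p'],2),np.round(r['pixel']),m.sum(),'rect',round(cx,1),round(cy,1),round(w),round(h),round(a),ray('wrist',[[cx,cy]],z,p)[0][:2])
```

```text
t 2.53 p [0.4556 0.0179 0.2987] yaw 0.00 tilt 0.03 width 92.5mm gf 0.0 F [ 0.2 -0.1  0.6]
full_blue 0.79 [145. 165.] 1437 rect 145.0 164.0 42 42 90 [0.4407 0.1702]
full_blue 0.36 [242.  40.] 1786 rect 243.0 41.0 48 44 90 [0.6013 0.0279]
full_green 0.89 [345. 164.] 1342 rect 346.6 163.4 39 42 60 [ 0.4412 -0.1194]
full_green 0.47 [363.  52.] 1170 rect 370.2 35.6 64 54 72 [ 0.6075 -0.1343]
full_green 0.43 [243.  40.] 1816 rect 242.6 39.6 47 46 10 [0.6029 0.0284]
full_red 0.56 [273. 164.] 1106 rect 269.0 162.5 35 37 45 [ 0.4427 -0.0079]
full_red 0.43 [98. 39.] 805 rect 101.7 38.1 59 19 17 [0.6047 0.2081]
empty_blue 0.97 [209. 204.] 1183 rect 208.1 203.0 39 37 52 [0.3992 0.0745]
empty_blue 0.87 [243.  40.] 1768 rect 243.1 39.6 46 46 12 [0.5951 0.0265]
empty_blue 0.84 [43. 56.] 2251 rect 39.6 54.1 67 44 21 [0.5802 0.259 ]
empty_green 0.71 [318.  38.] 1914 rect 315.4 34.9 45 49 31 [ 0.5999 -0.0547]
empty_red 0.89 [388.  33.] 2204 rect 385.3 30.8 47 60 45 [ 0.6041 -0.1328]
empty_red 0.64 [364.  50.] 1417 rect 371.3 35.0 65 56 76 [ 0.5998 -0.1177]
empty_red 0.62 [271. 161.] 1212 rect 269.0 162.5 37 39 45 [ 0.4536 -0.005 ]
dock_blue 0.74 [242.  64.] 1276 rect 243.8 44.6 63 61 51 [0.5951 0.0267]
dock_green 0.73 [297.  51.] 1429 rect 310.6 39.5 66 62 82 [ 0.6009 -0.0561]
dock_red 0.93 [362.  47.] 1262 rect 370.7 34.6 65 54 80 [ 0.6064 -0.1298]
dock_red 0.49 [299.  52.] 1424 rect 310.3 39.8 65 63 72 [ 0.6006 -0.0556]
dock_red 0.22 [145. 167.] 1387 rect 145.0 163.5 42 41 0 [0.4445 0.1651]
returns_tray 0.89 [484. 122.] 8716 rect 480.0 115.0 164 62 90 [ 0.5089 -0.2963]
returns_tray 0.18 [101.  41.] 814 rect 101.8 38.0 59 19 16 [0.6048 0.2079]
reset_key 0.88 [102.  41.] 783 rect 102.6 38.7 59 19 18 [0.5945 0.1803]
reset_button 0.39 [390.  32.] 2243 rect 385.3 31.3 47 61 45 [ 0.6072 -0.1408]
```

View pics/w1.png

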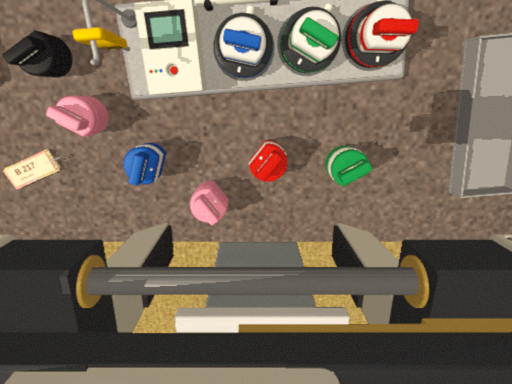

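```bash
cat >> h.py <<'E'
from scipy.optimize import minimize
def cart_pts(zb,body=True,z0=0.,fin0=.046):
    a0=np.arccos(19/27.); t=np.linspace(-np.pi+a0,np.pi-a0,40)
    D=np.c_[.027*np.cos(t),.027*np.sin(t)]
    P=[]
    if body:
        for z in (z0,.046): P.append(np.c_[D,np.full(40,z+zb)])
    P.append(np.array([[sx*.007,sy*.021,z+zb] for sx in(-1,1) for sy in(-1,1) for z in(fin0,.07)]))
    return P
def place(P,q):
    c,s=np.cos(q[2]),np.sin(q[2]); return np.c_[q[0]+c*P[:,0]-s*P[:,1],q[1]+s*P[:,0]+c*P[:,1],P[:,2]]
def render(Ps,q,p,cam='wrist',S=4):
    out=np.zeros((384,512),np.uint8); 
    h=cv2.convexHull(proj(cam,place(np.vstack(Ps),q),p).astype(np.float32))
    cv2.fillPoly(out,[np.round(h*16).astype(np.int32)],255,cv2.LINE_AA,4); return out/255.
def hullmask(m):
    n,l,st,_=cv2.connectedComponentsWithStats(m.astype(np.uint8),connectivity=8)
    if n<2: return None
    k=1+np.argmax(st[1:,4]); ys,xs=np.nonzero(l==k); h=cv2.convexHull(np.c_[xs,ys].astype(np.int32)); o=np.zeros((384,512),np.uint8); cv2.fillPoly(o,[h],1); return o.astype(float)
def colmask(im,col,near=None,rad=60):
    h=cv2.cvtColor(im,cv2.COLOR_RGB2HSV).astype(int); H,S,V=h[...,0],h[...,1],h[...,2]
    c={'blue':(H>100)&(H<130),'green':(H>50)&(H<85),'red':(H<7)|(H>174),'yellow':(H>18)&(H<35)}[col]
    m=c&(S>(150 if col!='green' else 110))&(V>50)
    if near is not None:
        yy,xx=np.mgrid[:384,:512]; m&=np.hypot(xx-near[0],yy-near[1])<rad
    return m
def fit(mask,Ps,xy0,p,yaws=range(0,360,30),cam='wrist',half=False):
    def cost(v):
        r=render(Ps,[v[0]/1e3,v[1]/1e3,np.radians(v[2])],p,cam); return 1-np.minimum(r,mask).sum()/np.maximum(r,mask).sum()
    rs=[]
    for a in yaws:
        v0=np.array([xy0[0]*1e3,xy0[1]*1e3,a]); s=minimize(cost,v0,method='Nelder-Mead',options=dict(initial_simplex=[v0,v0+[6,0,0],v0+[0,6,0],v0+[0,0,20]],xatol=.05,fatol=1e-4,maxiter=150))
        rs.append((s.fun,s.x[0]/1e3,s.x[1]/1e3,s.x[2]))
    return sorted(rs)
def draw(im,Ps,q,p,cam='wrist'):
    for P in Ps:
        h=cv2.convexHull(proj(cam,place(P,q),p).astype(np.float32)); cv2.polylines(im,[np.round(h*16).astype(np.int32)],True,(255,255,0),1,cv2.LINE_AA,4)
    if len(Ps)>1 or True:
        mk=proj(cam,place(np.array([[-.017,0,Ps[0][-1,2]]]),q),p)[0]; cv2.circle(im,(int(mk[0]),int(mk[1])),2,(255,0,255),-1)
E
python3 - <<'E'
from h import *
im=cv2.imread('pics/w1.png')[:,:,::-1].copy(); p=camera_params('wrist'); o=im.copy()
for n,px,z,xy in [('blue',(145,164),0,(.441,.17)),('green',(346,164),0,(.441,-.119)),('red',(269,162),0,(.443,-.008))]:
    m=hullmask(colmask(im,n,px,40)); Ps=cart_pts(0)
    r=fit(m,Ps,xy,p)
    for k in r[:4]: print('full',n,np.round(k,4))
    draw(o,Ps,[*r[0][1:3],np.radians(r[0][3])],p)
for n,px,xy in [('blue',(243,38),(.595,.027)),('green',(318,32),(.60,-.055)),('red',(390,28),(.605,-.137))]:
    Ps=cart_pts(.024,body=False); m=hullmask(colmask(im,n,px,30)); m0=m.sum()
    r=fit(m,Ps,xy,p,yaws=(-40,0,40))
    for k in r[:1]: print('empty',n,m0,np.round(k,4))
    draw(o,Ps,[*r[0][1:3],np.radians(r[0][3])],p)
cv2.imwrite('pics/o1.png',cv2.resize(o[:230,:430,::-1],None,fx=1.86,fy=1.86,interpolation=cv2.INTER_CUBIC))
E
```

```text
full blue [2.965000e-01 4.372000e-01 1.772000e-01 2.850824e+02]
full blue [2.970000e-01 4.371000e-01 1.776000e-01 2.848341e+02]
full blue [2.979000e-01 4.382000e-01 1.759000e-01 2.759787e+02]
full blue [3.008000e-01 4.352000e-01 1.805000e-01 3.015849e+02]
full green [ 0.2814  0.4346 -0.1228 43.3852]
full green [ 0.2825  0.4357 -0.1228 50.0813]
full green [ 0.2858  0.434  -0.1236 44.6067]
full green [ 2.861000e-01  4.326000e-01 -1.270000e-01  4.043415e+02]
full red [ 1.769000e-01  4.447000e-01 -4.500000e-03  2.322123e+02]
full red [ 1.773000e-01  4.449000e-01 -4.400000e-03  1.972244e+02]
full red [ 1.814000e-01  4.451000e-01 -4.300000e-03  1.902859e+02]
full red [ 1.817000e-01  4.456000e-01 -3.900000e-03  2.415824e+02]
empty blue 535.0 [  0.2506   0.5956   0.029  -11.5283]
empty green 629.0 [  0.2397   0.6007  -0.0559 -27.4036]
empty red 719.0 [ 0.1838  0.6083 -0.142   3.981 ]
```

View pics/o1.png

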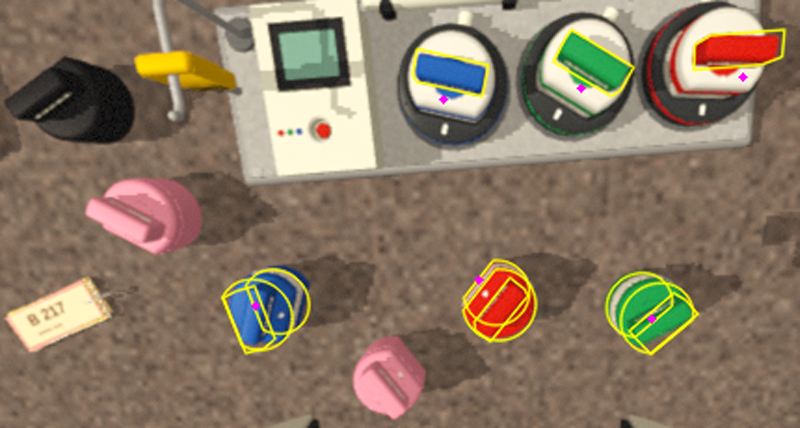

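```bash
python3 -c "
from h import *
pose(); tgt((.585,.0,.21,0))"
```

```text
t 3.18 p [0.4557 0.0181 0.2989] yaw -0.02 tilt 0.01 width 92.0mm gf 0.0 F [ 0.1 -0.   0.5]
  -> (0.585, 0.0, 0.21, 0) row [0.1293, 0.0181, 0.0889, 0.0001, -0.0, -0.0004] rows>= 4
```

Emit:
jog_arm:
  motion:
    - [[0.13,0.02,0.09,0,0,0,-1],[0.13,0.02,0.09,0,0,0,-1],[0.13,0.02,0.09,0,0,0,-1],[0.13,0.02,0.09,0,0,0,-1],[0.13,0.02,0.09,0,0,0,-1],[0.13,0.02,0.09,0,0,0,-1],[0.13,0.02,0.09,0,0,0,-1]]

```text
clock: 3.77
position: [0.5853, -0.0014, 0.2089]
ee_rot: [-3.141, -0.0, 0.001]
force: [-0.4, -0.0, 0.2]
width: 1.005
gripper_force: 0.0
```

Run:
```python
from h import *
pose(); p=camera_params('wrist'); im=snap('wrist','w2.png'); np.save('w2T.npy',p['T']); o=im.copy()
for n,xy in [('blue',(.5956,.029)),('green',(.6007,-.0559)),('red',(.607,-.14))]:
    Ps=cart_pts(.024,body=False); px=proj('wrist',[[*xy,.09]],p)[0]; m=hullmask(colmask(im,n,px,35))
    if m is None: print(n,'none',px); continue
    r=fit(m,Ps,xy,p,yaws=(-40,0,40))
    for k in r[:2]: print('empty',n,m.sum(),np.round(k,4))
    draw(o,Ps,[*r[0][1:3],np.radians(r[0][3])],p)
    # raw mask outline
    cs,_=cv2.findContours(colmask(im,n,px,35).astype(np.uint8),cv2.RETR_EXTERNAL,cv2.CHAIN_APPROX_NONE)
    cv2.drawContours(o,cs,-1,(0,255,255),1)
cv2.imwrite('pics/o2.png',cv2.resize(o[:300,:,::-1],(800,469),interpolation=cv2.INTER_CUBIC))
```

```text
t 3.77 p [ 0.5853 -0.0014  0.2089] yaw 0.01 tilt 0.05 width 92.4mm gf 0.0 F [-0.4 -0.   0.2]
empty blue 724.0 [ 0.267   0.5955  0.027  -9.2472]
empty blue 724.0 [  0.2692   0.5961   0.0272 -10.9061]
empty green 843.0 [  0.1945   0.6016  -0.057  -32.7342]
empty green 843.0 [  0.1977   0.6029  -0.0548 -31.1613]
empty red 1026.0 [ 0.1648  0.6094 -0.1399 -5.4774]
empty red 1026.0 [ 0.1666  0.6092 -0.1399 -5.1712]
```

View pics/o2.png

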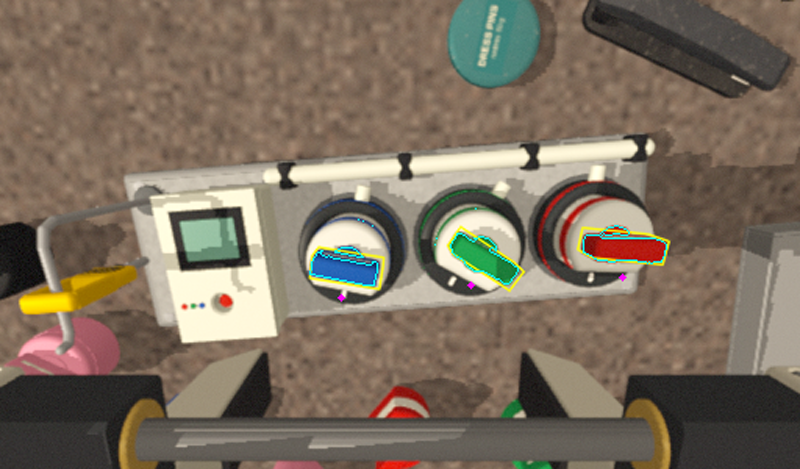

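Run:
```python
from h import *
np.set_printoptions(precision=4,suppress=True)
p=camera_params('wrist'); s=512/800
# station fit
pts=np.array([[165,326],[636,294],[126,178],[222,302]])*s
M=np.array([[-60,203,15],[-60,-177,15],[60,203,16],[0,0,56]])/1e3
W=[ray('wrist',pts[i:i+1],M[i,2],p)[0] for i in range(4)]; W=np.array(W); print(W)
a=W[0,:2]-W[1,:2]; print('len',np.linalg.norm(a),'yaw',np.degrees(np.arctan2(-a[0],a[1])))
b=W[2,:2]-W[0,:2]; print('width',np.linalg.norm(b),'yaw',np.degrees(np.arctan2(b[1],b[0])))
q=np.array([[345,294],[452,281],[590,278]])*s; w=np.array([[362,190],[501,187],[597,172]])*s
A=ray('wrist',q,.044,p); 
for z in (.025,.035,.044):
  B=ray('wrist',w,z,p); d=B-A; print(z,'cupyaw',np.degrees(np.arctan2(d[:,1],d[:,0])))
print('marks',A[:,:2])
yaw=np.arctan2(-a[0],a[1])
# origin: mean of front corners
Rz=np.array([[np.cos(yaw),-np.sin(yaw)],[np.sin(yaw),np.cos(yaw)]])
o=np.mean([W[i,:2]-Rz@M[i,:2] for i in (0,1)],axis=0); print('origin',o)
for y in (-.130,-.045,.040): print('cup',o+Rz@[-.006,y])
print('button st', Rz.T@(W[3,:2]-o))
print('hook',o+Rz@[0,.184])
```

```text
[[ 0.5303  0.1801  0.015 ]
 [ 0.5574 -0.1904  0.015 ]
 [ 0.6448  0.1916  0.016 ]
 [ 0.5639  0.1171  0.056 ]]
len 0.3714612613530095 yaw 4.171160976885492
width 0.11505427416470963 yaw 5.730850016033831
0.025 cupyaw [ -9.7615 -28.435   -2.8464]
0.035 cupyaw [-10.1524 -26.5918   0.4741]
0.044 cupyaw [-10.4959 -24.9194   3.4242]
marks [[ 0.5661  0.0332]
 [ 0.5758 -0.0429]
 [ 0.5781 -0.1405]]
origin [ 0.6046 -0.0138]
cup [ 0.6081 -0.1439]
cup [ 0.6019 -0.0591]
cup [0.5957 0.0257]
button st [-0.0311  0.1335]
hook [0.5913 0.1698]
```

Run:
```python
from h import *
s=pose(); print(np.round(s['joints'],3)); tgt((.5957,.0265,.20,-101))
```

```text
t 3.82 p [ 0.5853 -0.0013  0.2097] yaw 0.02 tilt 0.04 width 92.0mm gf 0.0 F [0.1 0.2 0.3]
[ 0.193  0.419 -0.393  1.671  0.177  1.087 -1.822]
  -> (0.5957, 0.0265, 0.2, -101) row [0.0104, -0.0277, 0.0097, -0.0008, -0.0003, 1.7632] rows>= 15
```

Emit:
jog_arm:
  motion:
    - [[0.01,-0.028,0.009,0,0,0.6,-1],[0.01,-0.028,0.009,0,0,0.6,-1],[0.01,-0.028,0.009,0,0,0.6,-1],[0.01,-0.028,0.009,0,0,0.6,-1],[0.01,-0.028,0.009,0,0,0.6,-1],[0.01,-0.028,0.009,0,0,0.6,-1]]

```text
clock: 4.32
position: [0.5954, 0.0267, 0.2017]
ee_rot: [-2.999, 0.935, -0.004]
force: [-0.1, 0.5, 0.0]
width: 0.999
gripper_force: 0.0
```

Run:
```python
from h import *
s=pose(); print(np.round(s['joints'],3)); tgt((.5957,.0265,.18,-101))
```

```text
t 4.32 p [0.5954 0.0267 0.2017] yaw -34.62 tilt 0.14 width 91.9mm gf 0.0 F [-0.1  0.5  0. ]
[ 0.049  0.425 -0.258  1.664  0.121  1.065 -2.42 ]
  -> (0.5957, 0.0265, 0.18, -101) row [0.0003, 0.0, 0.0217, -0.0024, -0.001, 1.1585] rows>= 10
```

Emit:
jog_arm:
  motion:
    - [[0,0,0,0,0,-1.2,-1],[0,0,0,0,0,-1.2,-1],[0,0,0,0,0,-1.2,-1],[0,0,0,0,0,-1.2,-1],[0,0,0,0,0,-1.2,-1],[0,0,0,0,0,-1.2,-1],[0,0,0,0,0,-1.2,-1],[0,0,0,0,0,-1.2,-1],[0,0,0,0,0,-1.2,-1],[0,0,0,0,0,-1.2,-1]]

```text
clock: 5.15
position: [0.5955, 0.0262, 0.2012]
ee_rot: [2.995, 0.944, 0.003]
force: [0.5, -0.5, -0.4]
width: 0.997
gripper_force: 0.0
```

Emit:
jog_arm:
  motion:
    - [[0,0,0.02,0,0,-0.78,-0.3],[0,0,0.02,0,0,-0.78,-0.3],[0,0,0.02,0,0,-0.78,-0.3],[0,0,0.02,0,0,-0.78,-0.3],[0,0,0.02,0,0,-0.78,-0.3],[0,0,0.02,0,0,-0.78,-0.3],[0,0,0.02,0,0,-0.78,-0.3],[0,0,0.02,0,0,-0.78,-0.3]]

```text
clock: 5.82
position: [0.5956, 0.026, 0.181]
ee_rot: [2.417, 2.005, 0.002]
force: [-0.0, 0.9, 0.3]
width: 0.648
gripper_force: 0.0
```

```bash
cat >> h.py <<'E'
def finfit(n,xy,zb,f=None,save=None,rad=60,yaws=(-40,0,40),cam='wrist',zoom=None):
    p=camera_params(cam); im=get_image(cam); o=im.copy()
    Ps=cart_pts(zb,body=False); px=proj(cam,[[*xy,zb+.06]],p)[0]; raw=colmask(im,n,px,rad); m=hullmask(raw)
    if m is None: print('none',px); return
    r=fit(m,Ps,xy,p,yaws=yaws,cam=cam)
    for k in r[:2]: print(n,m.sum(),np.round(k,4).tolist())
    if save:
        draw(o,Ps,[*r[0][1:3],np.radians(r[0][3])],p,cam); cv2.imwrite('pics/'+save,o[:,:,::-1])
    return r
E
python3 - <<'E'
from h import *
s=pose(); print(np.round(s['joints'],3)); r=finfit('blue',(.5957,.0265),.024,save='o3.png')
tgt((.5957,.0265,.078,79))
E
```

```text
t 5.82 p [0.5956 0.026  0.181 ] yaw 79.33 tilt 0.09 width 59.6mm gf 0.0 F [-0.   0.9  0.3]
[ 0.352  0.53  -0.713  1.662  0.383  1.092 -0.659]
blue 962.0 [0.2126, 0.5947, 0.0273, -10.2669]
blue 962.0 [0.2135, 0.595, 0.028, -11.0018]
  -> (0.5957, 0.0265, 0.078, 79) row [0.0004, -0.0001, 0.1029, 0.0015, 0.0, 0.0025] rows>= 3
```

View pics/o3.png

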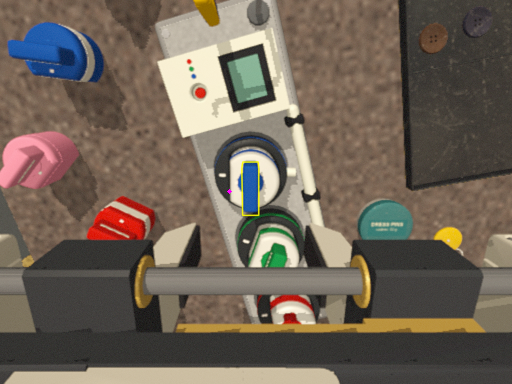

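Emit:
jog_arm:
  motion:
    - [[0.001,0,0.08,0,0,0.01,-0.3],[0.001,0,0.08,0,0,0.01,-0.3],[0.001,0,0.107,0,0,0.01,-0.3],[0.001,0,0.107,0,0,0.01,-0.3],[0.001,0,0.107,0,0,0.01,1],[0.001,0,0.107,0,0,0.01,1],[0.001,0,0.107,0,0,0.01,1],[0.001,0,0.107,0,0,0.01,1],[0.001,0,0.107,0,0,0.01,1],[0.001,0,0.107,0,0,0.01,1]]
  force: 20

```text
clock: 6.7
position: [0.5964, 0.0271, 0.0738]
ee_rot: [2.433, 1.986, 0.002]
force: [-0.1, 0.3, 0.1]
width: 0.263
gripper_force: 0.0
```

Run:
```python
from h import *
s=pose(); tgt((.59,.02,.20,79),(.555,-.328,.12,90))
```

```text
t 6.70 p [0.5964 0.0271 0.0738] yaw 78.47 tilt 0.09 width 24.2mm gf 0.0 F [-0.1  0.3  0.1]
  -> (0.59, 0.02, 0.2, 79) row [-0.0083, -0.0047, -0.1262, 0.0015, -0.0002, -0.0093] rows>= 4
  -> (0.555, -0.328, 0.12, 90) row [-0.3562, 0.0305, -0.0462, 0.0015, -0.0001, -0.2013] rows>= 9
```

Still closing; let it finish.

Emit:
jog_arm:
  motion:
    - [[0,0,0,0,0,0,1],[0,0,0,0,0,0,1],[0,0,0,0,0,0,1],[0,0,0,0,0,0,1],[0,0,0,0,0,0,1]]
  force: 20

```text
clock: 7.12
position: [0.5958, 0.0271, 0.0728]
ee_rot: [-2.433, -1.987, 0.0]
force: [-0.9, -0.2, 1.2]
width: 0.15
gripper_force: 20.0
```

Run:
```python
from h import *
s=pose()
```

```text
t 7.12 p [0.5958 0.0271 0.0728] yaw 78.48 tilt 0.01 width 13.8mm gf 20.0 F [-0.9 -0.2  1.2]
```

Emit:
jog_arm:
  motion:
    - [[0,0,-0.04,0,0,0,1],[0,0,-0.08,0,0,0,1],[0,0,-0.11,0,0,0,1],[-0.04,0.005,-0.11,0,0,0,1],[-0.08,0.01,-0.11,0,0,0,1],[-0.12,0.015,-0.11,0,0,0,1],[-0.16,0.02,-0.11,0,0,0,1],[-0.2,0.025,-0.11,0,0,0,1],[-0.23,0.03,-0.11,0,0,0,1],[-0.26,0.035,-0.11,0,0,0,1]]

```text
clock: 7.95
position: [0.5775, -0.2372, 0.1826]
ee_rot: [2.435, 1.985, -0.001]
force: [0.9, -0.0, -0.3]
width: 0.151
gripper_force: 20.0
```

Run:
```python
from h import *
s=pose(); tgt((.571,-.322,.18,78.5),(.571,-.322,.055,78.5))
```

```text
t 7.95 p [ 0.5775 -0.2372  0.1826] yaw 78.39 tilt 0.03 width 13.9mm gf 20.0 F [ 0.9 -0.  -0.3]
  -> (0.571, -0.322, 0.18, 78.5) row [-0.0844, 0.0107, 0.0027, -0.0004, 0.0004, -0.0019] rows>= 3
  -> (0.571, -0.322, 0.055, 78.5) row [-0.0843, 0.0107, 0.1277, -0.0004, 0.0004, -0.0019] rows>= 4
```

Emit:
jog_arm:
  motion:
    - [[-0.042,0.005,0,0,0,0,1],[-0.075,0.01,0,0,0,0,1],[-0.084,0.011,0.02,0,0,0,1],[-0.084,0.011,0.06,0,0,0,1],[-0.084,0.011,0.095,0,0,0,1],[-0.084,0.011,0.12,0,0,0,1],[-0.084,0.011,0.126,0,0,0,1],[-0.084,0.011,0.129,0,0,0,1],[-0.084,0.011,0.129,0,0,0,1],[-0.084,0.011,0.129,0,0,0,1]]

```text
clock: 8.78
position: [0.5734, -0.3193, 0.0554]
ee_rot: [2.431, 1.986, 0.002]
force: [1.0, 0.1, 0.0]
width: 0.149
gripper_force: 20.0
```

Run:
```python
from h import *
s=pose()
```

```text
t 8.78 p [ 0.5734 -0.3193  0.0554] yaw 78.49 tilt 0.14 width 13.7mm gf 20.0 F [1.  0.1 0. ]
```

Emit:
jog_arm:
  motion:
    - [[0,0,0.003,0,0,0,1],[0,0,0.003,0,0,0,-0.1],[0,0,0.003,0,0,0,-0.1],[0,0,0.003,0,0,0,-0.1],[0,0,0.003,0,0,0,-0.1],[0,0,0.0,0,0,0,-0.1],[0,0,-0.04,0,0,0,-0.1],[0,0,-0.08,0,0,0,-0.1],[0,0,-0.12,0,0,0,-0.1],[0,0,-0.12,0,0,0,-0.1]]

```text
clock: 9.62
position: [0.5765, -0.3196, 0.1828]
ee_rot: [2.425, 1.981, 0.009]
force: [1.2, 0.3, 0.8]
width: 0.551
gripper_force: 0.0
```

Run:
```python
from h import *
s=pose(); snap('wrist','w4.png'); tgt((.602,-.0575,.18,61))
```

```text
t 9.62 p [ 0.5765 -0.3196  0.1828] yaw 78.48 tilt 0.69 width 50.7mm gf 0.0 F [1.2 0.3 0.8]
  -> (0.602, -0.0575, 0.18, 61) row [0.2621, -0.0261, -0.0014, 0.0088, 0.0005, 0.305] rows>= 7
```

View pics/w4.png

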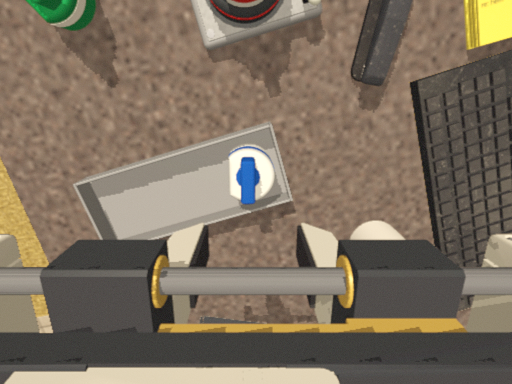

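Emit:
jog_arm:
  motion:
    - [[0.262,-0.026,0,0.009,0,0.305,-0.2],[0.262,-0.026,0,0.009,0,0.305,-0.2],[0.262,-0.026,0,0.009,0,0.305,-0.2],[0.262,-0.026,0,0.009,0,0.305,-0.2],[0.262,-0.026,0,0.009,0,0.305,-0.2],[0.262,-0.026,0,0.009,0,0.305,-0.2],[0.262,-0.026,0,0.009,0,0.305,-0.2],[0.262,-0.026,0,0.009,0,0.305,-0.2],[0.262,-0.026,0,0.009,0,0.305,-0.2]]

```text
clock: 10.42
position: [0.5989, -0.0565, 0.1734]
ee_rot: [-2.699, -1.594, 0.01]
force: [0.3, -1.7, -0.3]
width: 0.606
gripper_force: 0.0
```

Run:
```python
from h import *
s=pose(); r=finfit('green',(.602,-.0575),.024,save='o5.png')
x,y,a=r[0][1:]
tgt((x,y,.073,a+90))
```

```text
t 10.42 p [ 0.5989 -0.0565  0.1734] yaw 61.14 tilt 0.55 width 55.7mm gf 0.0 F [ 0.3 -1.7 -0.3]
green 1043.0 [0.2224, 0.601, -0.0569, -29.3667]
green 1043.0 [0.2242, 0.6024, -0.0545, -29.3459]
  -> (np.float64(0.6010430047243992), np.float64(-0.05689805882264037), 0.073, np.float64(60.63333615071426)) row [0.0026, 0.0022, 0.1002, -0.0092, 0.0028, 0.0061] rows>= 3
```

Emit:
jog_arm:
  motion:
    - [[0.002,0.002,0.04,-0.009,0.002,0.006,-0.2],[0.002,0.002,0.08,-0.009,0.002,0.006,-0.2],[0.002,0.002,0.1,-0.009,0.002,0.006,-0.2],[0.002,0.002,0.1,-0.009,0.002,0.006,-0.2],[0.002,0.002,0.1,-0.009,0.002,0.006,1],[0.002,0.002,0.1,-0.009,0.002,0.006,1],[0.002,0.002,0.1,-0.009,0.002,0.006,1],[0.002,0.002,0.1,-0.009,0.002,0.006,1],[0.002,0.002,0.1,-0.009,0.002,0.006,1],[0.002,0.002,0.1,-0.009,0.002,0.006,1]]
  force: 20

```text
clock: 11.3
position: [0.6015, -0.0562, 0.0748]
ee_rot: [2.711, 1.586, 0.003]
force: [0.3, -0.7, -0.7]
width: 0.215
gripper_force: 0.0
```

Emit:
jog_arm:
  motion:
    - [[0,0,0,0,0,0,1],[0,0,0,0,0,0,1],[0,0,0,0,0,0,1],[0,0,0,0,0,0,1]]

```text
clock: 11.63
position: [0.6011, -0.0561, 0.0742]
ee_rot: [2.711, 1.586, 0.001]
force: [-2.4, 0.6, 6.0]
width: 0.15
gripper_force: 20.0
```

Run:
```python
from h import *
s=pose(); z=s['position'][2]; tgt((.601,-.057,z+.11,61),(.505,-.324,z+.11,61),(.505,-.324,.054,61))
```

```text
t 11.63 p [ 0.6011 -0.0561  0.0742] yaw 60.66 tilt 0.05 width 13.8mm gf 20.0 F [-2.4  0.6  6. ]
  -> (0.601, -0.057, np.float64(0.18420209816234728), 61) row [-0.0008, 0.0004, -0.11, 0.0005, -0.0006, -0.0059] rows>= 3
  -> (0.505, -0.324, np.float64(0.18420209816234728), 61) row [-0.2806, 0.0475, -0.1101, 0.0005, -0.0006, -0.0059] rows>= 8
  -> (0.505, -0.324, 0.054, 61) row [-0.2807, 0.0475, 0.0201, 0.0005, -0.0006, -0.0059] rows>= 7
```

Emit:
jog_arm:
  motion:
    - [[0,0,-0.04,0,0,0,1],[0,0,-0.08,0,0,0,1],[0,0,-0.11,0,0,0,1],[-0.04,0.007,-0.11,0,0,0,1],[-0.08,0.014,-0.11,0,0,0,1],[-0.12,0.02,-0.11,0,0,0,1],[-0.16,0.027,-0.11,0,0,0,1],[-0.2,0.034,-0.11,0,0,0,1],[-0.24,0.041,-0.11,0,0,0,1],[-0.27,0.046,-0.11,0,0,0,1]]

```text
clock: 12.47
position: [0.5065, -0.318, 0.1832]
ee_rot: [2.714, 1.582, -0.002]
force: [-0.2, 0.2, -0.8]
width: 0.15
gripper_force: 20.0
```

Emit:
jog_arm:
  motion:
    - [[-0.011,0.002,0,0,0,0,1],[-0.011,0.002,0.02,0,0,0,1],[-0.011,0.002,0.06,0,0,0,1],[-0.011,0.002,0.095,0,0,0,1],[-0.011,0.002,0.12,0,0,0,1],[-0.011,0.002,0.126,0,0,0,1],[-0.011,0.002,0.126,0,0,0,1],[-0.011,0.002,0.126,0,0,0,1]]

```text
clock: 13.13
position: [0.5058, -0.3242, 0.0583]
ee_rot: [-2.711, -1.587, -0.002]
force: [0.7, 0.2, -0.5]
width: 0.151
gripper_force: 20.0
```

Run:
```python
from h import *
s=pose()
```

```text
t 13.13 p [ 0.5058 -0.3242  0.0583] yaw 60.70 tilt 0.07 width 13.9mm gf 20.0 F [ 0.7  0.2 -0.5]
```

Emit:
jog_arm:
  motion:
    - [[0,0,0.004,0,0,0,1],[0,0,0.005,0,0,0,1],[0,0,0.005,0,0,0,-0.1],[0,0,0.005,0,0,0,-0.1],[0,0,0.005,0,0,0,-0.1],[0,0,0.005,0,0,0,-0.1],[0,0,0.0,0,0,0,-0.1],[0,0,-0.04,0,0,0,-0.1],[0,0,-0.08,0,0,0,-0.1],[0,0,-0.12,0,0,0,-0.1]]

```text
clock: 13.97
position: [0.5047, -0.3241, 0.1792]
ee_rot: [-2.71, -1.586, -0.001]
force: [1.6, -1.1, -0.2]
width: 0.55
gripper_force: 0.0
```

Run:
```python
from h import *
s=pose(); tgt((.6085,-.141,.18,89))
```

```text
t 13.97 p [ 0.5047 -0.3241  0.1792] yaw 60.69 tilt 0.10 width 50.6mm gf 0.0 F [ 1.6 -1.1 -0.2]
  -> (0.6085, -0.141, 0.18, 89) row [0.2105, 0.0009, -0.0005, -0.0009, -0.0014, -0.4941] rows>= 6
```

Emit:
jog_arm:
  motion:
    - [[0.21,0.001,0,0,0,-0.494,-0.2],[0.21,0.001,0,0,0,-0.494,-0.2],[0.21,0.001,0,0,0,-0.494,-0.2],[0.21,0.001,0,0,0,-0.494,-0.2],[0.21,0.001,0,0,0,-0.494,-0.2],[0.21,0.001,0,0,0,-0.494,-0.2],[0.21,0.001,0,0,0,-0.494,-0.2],[0.21,0.001,0,0,0,-0.494,-0.2]]

```text
clock: 14.63
position: [0.6088, -0.1422, 0.1779]
ee_rot: [2.241, 2.202, -0.0]
force: [-0.5, -0.8, -0.0]
width: 0.602
gripper_force: 0.0
```

Run:
```python
from h import *
s=pose(); r=finfit('red',(.6085,-.141),.024,save='o6.png')
x,y,a=r[0][1:]
tgt((x,y,.073,a+90))
```

```text
t 14.63 p [ 0.6088 -0.1422  0.1779] yaw 88.98 tilt 0.01 width 55.4mm gf 0.0 F [-0.5 -0.8 -0. ]
red 1041.0 [0.2022, 0.608, -0.1416, -1.8295]
red 1041.0 [0.2035, 0.6081, -0.1406, -0.4833]
  -> (np.float64(0.6080083748797542), np.float64(-0.14158905327478907), 0.073, np.float64(88.17053379651145)) row [0.002, -0.0004, 0.1048, -0.0002, 0.0007, 0.0123] rows>= 3
```

View pics/o6.png

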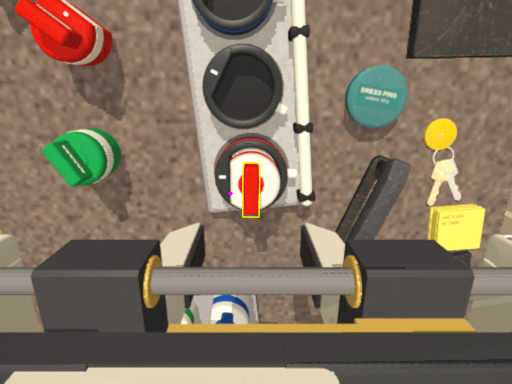

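Emit:
jog_arm:
  motion:
    - [[0.001,0,0.04,0,0,0.01,-0.2],[0.001,0,0.08,0,0,0.01,-0.2],[0.001,0,0.105,0,0,0.01,-0.2],[0.001,0,0.105,0,0,0.01,-0.2],[0.001,0,0.105,0,0,0.01,1],[0.001,0,0.105,0,0,0.01,1],[0.001,0,0.105,0,0,0.01,1],[0.001,0,0.105,0,0,0.01,1],[0.001,0,0.105,0,0,0.01,1],[0.001,0,0.105,0,0,0.01,1]]
  force: 20

```text
clock: 15.52
position: [0.6094, -0.1412, 0.0738]
ee_rot: [2.252, 2.189, 0.002]
force: [0.5, 0.2, -0.5]
width: 0.215
gripper_force: 0.0
```

Emit:
jog_arm:
  motion:
    - [[0,0,0,0,0,0,1],[0,0,0,0,0,0,1],[0,0,0,0,0,0,1],[0,0,0,0,0,0,1],[0,0,-0.04,0,0,0,1],[0,0,-0.08,0,0,0,1],[0,0,-0.11,0,0,0,1],[0,0,-0.11,0,0,0,1]]

```text
clock: 16.18
position: [0.6124, -0.1404, 0.1895]
ee_rot: [2.247, 2.185, 0.011]
force: [1.1, 0.5, -1.6]
width: 0.153
gripper_force: 20.0
```

Run:
```python
from h import *
s=pose();  tgt((.436,-.332,.18,88),(.436,-.332,.054,88))
```

```text
t 16.18 p [ 0.6124 -0.1404  0.1895] yaw 88.40 tilt 0.57 width 14.1mm gf 20.0 F [ 1.1  0.5 -1.6]
  -> (0.436, -0.332, 0.18, 88) row [-0.1964, -0.171, 0.0078, 0.01, 0.0002, 0.0071] rows>= 7
  -> (0.436, -0.332, 0.054, 88) row [-0.1964, -0.1723, 0.1338, 0.01, 0.0002, 0.0071] rows>= 8
```

Emit:
jog_arm:
  motion:
    - [[-0.196,-0.169,0,0,0,0,1],[-0.196,-0.169,0,0,0,0,1],[-0.196,-0.169,0,0,0,0,1],[-0.196,-0.169,0,0,0,0,1],[-0.196,-0.169,0,0,0,0,1],[-0.196,-0.169,0,0,0,0,1],[-0.196,-0.169,0,0,0,0,1],[-0.196,-0.169,0.04,0,0,0,1],[-0.196,-0.169,0.08,0,0,0,1],[-0.196,-0.169,0.1,0,0,0,1]]

```text
clock: 17.02
position: [0.4322, -0.3318, 0.0789]
ee_rot: [-2.251, -2.186, 0.0]
force: [-0.4, -0.2, -0.7]
width: 0.151
gripper_force: 20.0
```

Emit:
jog_arm:
  motion:
    - [[0,0,0.018,0,0,0,1],[0,0,0.022,0,0,0,1],[0,0,0.022,0,0,0,1],[0,0,0.022,0,0,0,1]]

```text
clock: 17.35
position: [0.4351, -0.3321, 0.0613]
ee_rot: [2.252, 2.19, 0.002]
force: [-0.0, -0.1, 0.2]
width: 0.156
gripper_force: 20.0
```

Run:
```python
from h import *
s=pose()
```

```text
t 17.35 p [ 0.4351 -0.3321  0.0613] yaw 88.41 tilt 0.06 width 14.3mm gf 20.0 F [-0.  -0.1  0.2]
```

Emit:
jog_arm:
  motion:
    - [[0,0,0.005,0,0,0,1],[0,0,0.0075,0,0,0,1],[0,0,0.0075,0,0,0,-0.1],[0,0,0.0075,0,0,0,-0.1],[0,0,0.0075,0,0,0,-0.1],[0,0,0.0075,0,0,0,-0.1],[0,0,0.003,0,0,0,-0.1],[0,0,-0.04,0,0,0,-0.1],[0,0,-0.08,0,0,0,-0.1],[0,0,-0.12,0,0,0,-0.1]]

```text
clock: 18.18
position: [0.4342, -0.3316, 0.1824]
ee_rot: [-2.251, -2.19, -0.002]
force: [1.1, -0.9, -0.4]
width: 0.548
gripper_force: 0.0
```

Run:
```python
from h import *
s=pose(); tgt((.441,-.125,.2,60))
```

```text
t 18.18 p [ 0.4342 -0.3316  0.1824] yaw 88.44 tilt 0.10 width 50.4mm gf 0.0 F [ 1.1 -0.9 -0.4]
  -> (0.441, -0.125, 0.2, 60) row [0.2067, 0.0012, -0.0172, -0.0005, -0.0017, 0.4963] rows>= 5
```

Emit:
jog_arm:
  motion:
    - [[0.207,0.001,-0.017,0,0,-0.6,-0.4],[0.207,0.001,-0.017,0,0,-0.6,-0.4],[0.207,0.001,-0.017,0,0,-0.6,-0.4],[0.207,0.001,-0.017,0,0,-0.6,-0.4],[0.207,0.001,-0.017,0,0,-0.6,-0.4],[0.207,0.001,-0.017,0,0,-0.6,-0.4],[0.207,0.001,-0.017,0,0,-0.6,-0.4],[0.207,0.001,-0.017,0,0,-0.6,-0.4]]

```text
clock: 18.85
position: [0.4413, -0.1259, 0.198]
ee_rot: [1.505, 2.757, -0.0]
force: [0.5, -0.5, 0.7]
width: 0.699
gripper_force: 0.0
```

```bash
cat >> h.py <<'E'
def render(Ps,q,p,cam='wrist',S=4):
    tot=np.zeros((384,512))
    B=[np.vstack(Ps[:-1])] if len(Ps)>1 else []
    for P in B+[Ps[-1]]:
        out=np.zeros((384,512),np.uint8)
        h=cv2.convexHull(proj(cam,place(P,q),p).astype(np.float32))
        cv2.fillPoly(out,[np.round(h*16).astype(np.int32)],255,cv2.LINE_AA,4); tot=np.maximum(tot,out/255.)
    return tot
def fullfit(n,xy,save=None,cam='wrist',yaws=range(0,360,30),zb=0.):
    p=camera_params(cam); im=get_image(cam); o=im.copy(); Ps=cart_pts(zb)
    px=proj(cam,[[*xy,zb+.03]],p)[0]; c=silhouettes('full_'+n,cam)
    c=[r for r in c if np.hypot(*(np.array(r['pixel'])-px))<45]
    if not c: print('no mask near',px); c0=None
    cm=colmask(im,n,px,80)
    m=(c[0]['mask']|cm) if c else cm
    m=cv2.morphologyEx(m.astype(np.uint8),cv2.MORPH_CLOSE,np.ones((5,5))).astype(float)
    r=fit(m,Ps,xy,p,yaws=yaws,cam=cam)
    print('p',c and c[0]['p'],'area',m.sum())
    for k in r[:5]: print(n,np.round(k,4).tolist())
    if save:
        draw(o,Ps,[*r[0][1:3],np.radians(r[0][3])],p,cam)
        x,y=map(int,px); x0,y0=max(0,x-80),max(0,y-70); cv2.imwrite('pics/'+save,cv2.resize(np.hstack([im[y0:y0+140,x0:x0+160],o[y0:y0+140,x0:x0+160]])[:,:,::-1],None,fx=2.5,fy=2.5,interpolation=cv2.INTER_CUBIC))
    return r
E
python3 - <<'E'
from h import *
s=pose(); r=fullfit('green',(.441,-.119),save='o7.png'); r2=None
E
```

```text
t 18.85 p [ 0.4413 -0.1259  0.198 ] yaw 122.72 tilt 0.04 width 64.3mm gf 0.0 F [ 0.5 -0.5  0.7]
p 0.64 area 2052.0
green [0.0794, 0.3998, -0.1189, 393.1935]
green [0.0801, 0.4002, -0.1186, 386.1628]
green [0.0813, 0.3999, -0.1187, 31.0797]
green [0.1377, 0.4035, -0.1157, 215.9534]
green [0.1488, 0.4019, -0.1164, 253.1661]
```

View pics/o7.png

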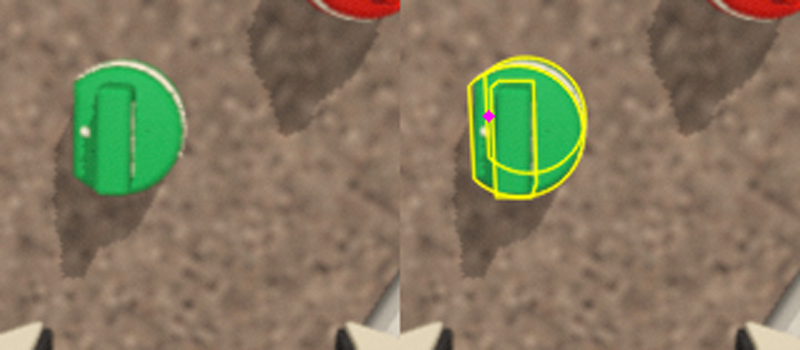

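Run:
```python
from h import *
tgt((.400,-.1188,.07,122.5),(.400,-.1188,.050,122.5))
```

```text
-> (0.4, -0.1188, 0.07, 122.5) row [0.0289, -0.0303, 0.1276, 0.0, -0.0001, 0.0017] rows>= 4
  -> (0.4, -0.1188, 0.05, 122.5) row [0.0289, -0.0303, 0.1476, 0.0, -0.0001, 0.0017] rows>= 4
```

Emit:
jog_arm:
  motion:
    - [[0.028,-0.03,0,0,0,0,-0.4],[0.028,-0.03,0.03,0,0,0,-0.4],[0.028,-0.03,0.07,0,0,0,-0.4],[0.028,-0.03,0.11,0,0,0,-0.4],[0.028,-0.03,0.12,0,0,0,-0.4],[0.028,-0.03,0.12,0,0,0,-0.4]]

```text
clock: 19.45
position: [0.3989, -0.1183, 0.0757]
ee_rot: [-1.503, -2.752, 0.001]
force: [0.2, -0.0, 0.5]
width: 0.701
gripper_force: 0.0
```

Run:
```python
from h import *
s=pose(); r=fullfit('green',(.4,-.119),yaws=(20,45)); x,y,a=r[0][1:]; tgt((x,y,.0495,a+90))
```

```text
t 19.45 p [ 0.3989 -0.1183  0.0757] yaw 122.71 tilt 0.31 width 64.5mm gf 0.0 F [ 0.2 -0.   0.5]
p 0.93 area 5112.0
green [0.0851, 0.3997, -0.1177, 27.9309]
green [0.0852, 0.3997, -0.1179, 26.5624]
  -> (np.float64(0.3996652534912513), np.float64(-0.11768248059234201), 0.0495, np.float64(117.9309255064583)) row [0.0013, -0.0015, 0.0291, 0.0009, -0.0006, 0.0842] rows>= 1
```

Emit:
jog_arm:
  motion:
    - [[0.001,-0.001,0.02,0,0,0.05,-0.4],[0.001,-0.001,0.027,0,0,0.05,-0.2],[0.001,-0.001,0.027,0,0,0.05,1],[0.001,-0.001,0.027,0,0,0.05,1],[0.001,-0.001,0.027,0,0,0.05,1],[0.001,-0.001,0.027,0,0,0.05,1],[0.001,-0.001,0.027,0,0,0.05,1],[0.001,-0.001,0.027,0,0,0.05,1],[0.001,-0.001,0.027,0,0,0.05,1],[0.001,-0.001,0.027,0,0,0.05,1]]
  force: 25

```text
clock: 20.38
position: [0.3995, -0.1178, 0.0508]
ee_rot: [1.573, 2.719, 0.001]
force: [-0.5, -0.5, 2.4]
width: 0.149
gripper_force: 25.0
```

Emit:
jog_arm:
  motion:
    - [[0,0,0,0,0,0,1],[0,0,0,0,0,0,1],[0,0,0,0,0,0,1],[0,0,0,0,0,0,1]]

```text
clock: 20.72
position: [0.3995, -0.1178, 0.0508]
ee_rot: [1.573, 2.719, 0.001]
force: [-1.6, -0.7, 4.2]
width: 0.147
gripper_force: 25.0
```

Run:
```python
from h import *
s=pose(); tgt((.4,-.118,.17,120),(.6015,-.057,.17,61))
```

```text
t 20.72 p [ 0.3995 -0.1178  0.0508] yaw 119.90 tilt 0.02 width 13.6mm gf 25.0 F [-1.6 -0.7  4.2]
  -> (0.4, -0.118, 0.17, 120) row [-0.0004, 0.0003, -0.1192, 0.0004, -0.0, -0.0017] rows>= 3
  -> (0.6015, -0.057, 0.17, 61) row [-0.048, 0.2054, -0.1191, 0.0004, -0.0002, 1.0281] rows>= 9
```

Emit:
jog_arm:
  motion:
    - [[0,0,-0.04,0,0,0,1],[0,0,-0.08,0,0,0,1],[-0.008,0.03,-0.1,0,0,0.12,1],[-0.014,0.06,-0.1,0,0,0.24,1],[-0.02,0.09,-0.1,0,0,0.36,1],[-0.028,0.12,-0.1,0,0,0.48,1],[-0.035,0.15,-0.1,0,0,0.6,1],[-0.042,0.18,-0.1,0,0,0.72,1],[-0.048,0.205,-0.1,0,0,0.84,1],[-0.048,0.205,-0.1,0,0,0.96,1]]

```text
clock: 21.55
position: [0.6053, -0.0542, 0.1503]
ee_rot: [-2.653, -1.68, -0.007]
force: [0.1, 0.2, -1.6]
width: 0.147
gripper_force: 25.0
```

Emit:
jog_arm:
  motion:
    - [[0,0,0,0,0,0.07,1],[0,0,0,0,0,0.07,1],[0,0,0,0,0,0.07,1],[0,0,0,0,0,0.07,1]]

```text
clock: 21.88
position: [0.6007, -0.0573, 0.1505]
ee_rot: [-2.706, -1.595, 0.0]
force: [0.9, -0.1, -1.7]
width: 0.151
gripper_force: 25.0
```

Run:
```python
from h import *
s=pose(); tgt((.6013,-.0568,.10,61)); 
zb=s['position'][2]-.0508
r=finfit('green',s['position'][:2],zb,save='o8.png',yaws=(-30,))
```

```text
t 21.88 p [ 0.6007 -0.0573  0.1505] yaw 61.04 tilt 0.02 width 13.9mm gf 25.0 F [ 0.9 -0.1 -1.7]
  -> (0.6013, -0.0568, 0.1, 61) row [0.0007, 0.0003, 0.0505, -0.0004, -0.0001, 0.0006] rows>= 2
green 4346.0 [0.375, 0.6101, -0.0457, 44.2195]
```

View pics/o8.png

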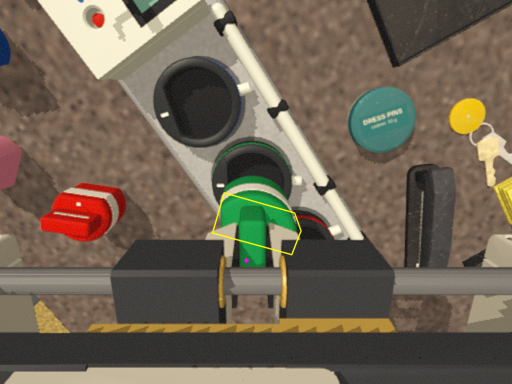

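Emit:
jog_arm:
  motion:
    - [[0.001,0,0.03,0,0,0,1],[0.001,0,0.045,0,0,0,1],[0.001,0,0.052,0,0,0,1],[0.001,0,0.056,0,0,0,1],[0.001,0,0.06,0,0,0,1],[0.001,0,0.062,0,0,0,1],[0.001,0,0.064,0,0,0,1],[0.001,0,0.064,0,0,0,1]]

```text
clock: 22.6
position: [0.6019, -0.0563, 0.0872]
ee_rot: [2.708, 1.592, 0.002]
force: [0.4, 0.3, -0.3]
width: 0.149
gripper_force: 25.0
```

Run:
```python
from h import *
s=pose()
```

```text
t 22.60 p [ 0.6019 -0.0563  0.0872] yaw 60.89 tilt 0.07 width 13.7mm gf 25.0 F [ 0.4  0.3 -0.3]
```

Emit:
jog_arm:
  motion:
    - [[0,0,0.004,0,0,0,1],[0,0,0.008,0,0,0,1],[0,0,0.011,0,0,0,1],[0,0,0.0125,0,0,0,1],[0,0,0.0125,0,0,0,1],[0,0,0.0125,0,0,0,1]]

```text
clock: 23.1
position: [0.6017, -0.0562, 0.0749]
ee_rot: [2.708, 1.592, 0.001]
force: [-1.3, -0.7, 6.5]
width: 0.151
gripper_force: 25.0
```

Run:
```python
from h import *
s=pose()
```

```text
t 23.10 p [ 0.6017 -0.0562  0.0749] yaw 60.89 tilt 0.04 width 13.9mm gf 25.0 F [-1.3 -0.7  6.5]
```

Emit:
jog_arm:
  motion:
    - [[0,0,0,0,0,0,-0.1],[0,0,0,0,0,0,-0.1],[0,0,0,0,0,0,-0.1],[0,0,0,0,0,0,-0.1],[0,0,-0.01,0,0,0,-0.1],[0,0,-0.05,0,0,0,-0.1],[0,0,-0.09,0,0,0,-0.1],[0,0,-0.13,0,0,0,-0.1]]

```text
clock: 23.77
position: [0.6011, -0.056, 0.2063]
ee_rot: [-2.707, -1.592, -0.0]
force: [1.5, -0.6, 0.3]
width: 0.551
gripper_force: 0.0
```

Run:
```python
from h import *
s=pose(); r=finfit('green',(.602,-.0565),.024,yaws=(-30,)); tgt((.443,-.006,.2,-20))
```

```text
t 23.77 p [ 0.6011 -0.056   0.2063] yaw 60.92 tilt 0.07 width 50.7mm gf 0.0 F [ 1.5 -0.6  0.3]
green 2022.0 [0.5006, 0.605, -0.0574, 90.5092]
  -> (0.443, -0.006, 0.2, -20) row [-0.0359, -0.1657, 0.0134, 0.0035, -0.0116, 1.4123] rows>= 12
```

Emit:
jog_arm:
  motion:
    - [[-0.036,-0.166,0,0,0,1.2,-0.4],[-0.036,-0.166,0,0,0,1.2,-0.4],[-0.036,-0.166,0,0,0,1.2,-0.4],[-0.036,-0.166,0,0,0,1.2,-0.4],[-0.036,-0.166,0,0,0,1.2,-0.4],[-0.036,-0.166,0,0,0,1.2,-0.4],[-0.036,-0.166,0,0,0,1.2,-0.4],[-0.036,-0.166,0,0,0,1.2,-0.4],[-0.036,-0.166,0,0,0,1.2,-0.4],[-0.036,-0.166,0,0,0,1.2,-0.4]]

```text
clock: 24.65
position: [0.4392, -0.0067, 0.205]
ee_rot: [-3.133, 0.226, -0.002]
force: [-0.0, -0.3, -0.6]
width: 0.702
gripper_force: 0.0
```

Emit:
jog_arm:
  motion:
    - [[0,0,0,0,0,0.21,-0.4],[0,0,0,0,0,0.21,-0.4],[0,0,0,0,0,0.21,-0.4],[0,0,0,0,0,0.21,-0.4],[0,0,0,0,0,0.21,-0.4]]

```text
clock: 25.07
position: [0.4391, -0.0068, 0.2046]
ee_rot: [-3.095, 0.537, -0.001]
force: [0.5, -0.5, -1.0]
width: 0.705
gripper_force: 0.0
```

Run:
```python
from h import *
s=pose(); print(np.round(s['joints'],2)); r=fullfit('red',(.443,-.006),save='o9.png')
```

```text
t 25.07 p [ 0.4391 -0.0068  0.2046] yaw -19.71 tilt 0.05 width 64.9mm gf 0.0 F [ 0.5 -0.5 -1. ]
[ 0.3   0.19 -0.46  2.    0.1   0.97 -2.13]
p 0.92 area 1917.0
red [0.0731, 0.4461, -0.0052, 231.367]
red [0.074, 0.4451, -0.0048, 231.4773]
red [0.0742, 0.445, -0.0049, 231.5567]
red [0.0765, 0.4465, -0.0051, 232.3023]
red [0.134, 0.4418, -0.0075, 380.1983]
```

View pics/o9.png

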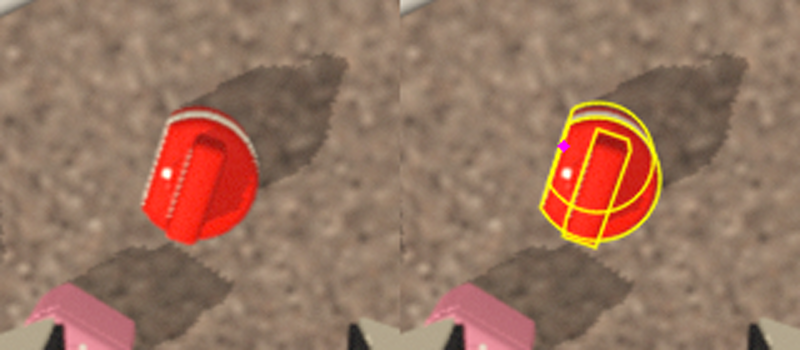

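Run:
```python
from h import *
tgt((.4455,-.005,.05,-38.5))
```

```text
-> (0.4455, -0.005, 0.05, -38.5) row [0.0053, -0.0039, 0.1544, -0.0007, -0.0003, 0.3267] rows>= 4
```

Emit:
jog_arm:
  motion:
    - [[0.005,-0.004,0.03,0,0,0.11,-0.4],[0.005,-0.004,0.07,0,0,0.22,-0.4],[0.005,-0.004,0.1,0,0,0.328,-0.4],[0.005,-0.004,0.125,0,0,0.328,-0.4],[0.005,-0.004,0.125,0,0,0.328,-0.4],[0.005,-0.004,0.125,0,0,0.328,-0.4]]

```text
clock: 25.67
position: [0.4444, -0.0047, 0.0789]
ee_rot: [2.965, -1.037, -0.004]
force: [0.7, -0.4, 0.5]
width: 0.703
gripper_force: 0.0
```

Run:
```python
from h import *
s=pose(); r=fullfit('red',(.445,-.005),yaws=(215,245)); x,y,a=r[0][1:]; tgt((x,y,.0495,a+90))
```

```text
t 25.67 p [ 0.4444 -0.0047  0.0789] yaw -38.56 tilt 0.14 width 64.7mm gf 0.0 F [ 0.7 -0.4  0.5]
p 0.91 area 5021.0
red [0.0801, 0.445, -0.0044, 229.6561]
red [0.0803, 0.446, -0.005, 231.4263]
  -> (np.float64(0.44497656011905223), np.float64(-0.004436107280783018), 0.0495, np.float64(319.6560573858491)) row [-0.0012, 0.0007, 0.0311, -0.0019, -0.0013, 0.03] rows>= 1
```

Emit:
jog_arm:
  motion:
    - [[0,0.001,0.02,0,0,0,-0.4],[0,0.001,0.0285,0,0,0,-0.2],[0,0.001,0.0285,0,0,0,1],[0,0.001,0.0285,0,0,0,1],[0,0.001,0.0285,0,0,0,1],[0,0.001,0.0285,0,0,0,1],[0,0.001,0.0285,0,0,0,1],[0,0.001,0.0285,0,0,0,1],[0,0.001,0.0285,0,0,0,1],[0,0.001,0.0285,0,0,0,1]]
  force: 25

```text
clock: 26.6
position: [0.4447, -0.0056, 0.0509]
ee_rot: [-2.964, 1.04, -0.001]
force: [-1.3, -0.2, -1.2]
width: 0.15
gripper_force: 25.0
```

Emit:
jog_arm:
  motion:
    - [[0,0,0,0,0,0,1],[0,0,0,0,0,0,1],[0,0,0,0,0,0,1]]

```text
clock: 26.85
position: [0.4446, -0.0056, 0.0508]
ee_rot: [-2.964, 1.041, -0.0]
force: [-0.5, -0.3, 0.3]
width: 0.155
gripper_force: 25.0
```

Run:
```python
from h import *
s=pose(); r=fullfit('red',(.445,-.005),yaws=(215,245)); tgt((.607,-.1410,.15,89))
```

```text
t 26.85 p [ 0.4446 -0.0056  0.0508] yaw -38.69 tilt 0.04 width 14.3mm gf 25.0 F [-0.5 -0.3  0.3]
p 0.65 area 4263.0
red [0.411, 0.4497, -0.0077, 221.8738]
red [0.4173, 0.4524, -0.0121, 228.4849]
  -> (0.607, -0.141, 0.15, 89) row [0.2114, 0.0041, -0.0992, -0.0003, -0.0008, -2.2286] rows>= 18
```

Emit:
jog_arm:
  motion:
    - [[0,0,-0.04,0,0,0,1],[0,0,-0.08,0,0,0,1],[0.02,0,-0.12,0,0,-0.12,1],[0.05,0.001,-0.13,0,0,-0.24,1],[0.08,0.002,-0.13,0,0,-0.36,1],[0.11,0.003,-0.13,0,0,-0.48,1],[0.14,0.004,-0.13,0,0,-0.6,1],[0.17,0.004,-0.13,0,0,-0.72,1],[0.2,0.004,-0.13,0,0,-0.84,1],[0.2125,0.005,-0.13,0,0,-0.96,1]]

```text
clock: 27.78
position: [0.6092, -0.1459, 0.1799]
ee_rot: [3.109, 0.45, 0.001]
force: [0.7, 0.5, -1.6]
width: 0.149
gripper_force: 25.0
```

Emit:
jog_arm:
  motion:
    - [[0,0,0,0,0,-0.12,1],[0,0,0,0,0,-0.24,1],[0,0,0,0,0,-0.36,1],[0,0,0,0,0,-0.48,1],[0,0,0,0,0,-0.6,1],[0,0,0,0,0,-0.72,1],[0,0,0,0,0,-0.84,1],[0,0,0,0,0,-0.96,1],[0,0,0,0,0,-1.08,1],[0,0,0,0,0,-1.2,1]]

```text
clock: 28.62
position: [0.6068, -0.1427, 0.1802]
ee_rot: [-2.308, -2.13, 0.0]
force: [-0.6, 0.5, -1.9]
width: 0.152
gripper_force: 25.0
```

Emit:
jog_arm:
  motion:
    - [[0,0,0,0,0,-0.064,1],[0,0,0,0,0,-0.064,1],[0,0,0,0,0,-0.064,1]]

```text
clock: 28.87
position: [0.6069, -0.1426, 0.1803]
ee_rot: [-2.248, -2.193, -0.0]
force: [-0.0, 0.6, -0.7]
width: 0.151
gripper_force: 25.0
```

Run:
```python
from h import *
s=pose(); tgt((.6085,-.1412,.10,88.7))
```

```text
t 28.87 p [ 0.6069 -0.1426  0.1803] yaw 88.58 tilt 0.05 width 13.9mm gf 25.0 F [-0.   0.6 -0.7]
  -> (0.6085, -0.1412, 0.1, 88.7) row [0.0014, 0.0016, 0.0803, -0.0005, -0.0008, -0.002] rows>= 2
```

Emit:
jog_arm:
  motion:
    - [[0.0014,0.0016,0.03,0,0,0,1],[0.0014,0.0016,0.06,0,0,0,1],[0.0014,0.0016,0.078,0,0,0,1],[0.0014,0.0016,0.083,0,0,0,1],[0.0014,0.0016,0.086,0,0,0,1],[0.0014,0.0016,0.089,0,0,0,1],[0.0014,0.0016,0.092,0,0,0,1],[0.0014,0.0016,0.092,0,0,0,1]]

```text
clock: 29.53
position: [0.6094, -0.141, 0.0895]
ee_rot: [2.246, 2.196, 0.002]
force: [-0.3, 0.3, -1.6]
width: 0.153
gripper_force: 25.0
```

Run:
```python
from h import *
s=pose()
```

```text
t 29.53 p [ 0.6094 -0.141   0.0895] yaw 88.71 tilt 0.09 width 14.0mm gf 25.0 F [-0.3  0.3 -1.6]
```

Inside the bore with no contact force; push home.

Emit:
jog_arm:
  motion:
    - [[0,0,0.004,0,0,0,1],[0,0,0.008,0,0,0,1],[0,0,0.012,0,0,0,1],[0,0,0.0145,0,0,0,1],[0,0,0.0145,0,0,0,1],[0,0,0.0145,0,0,0,1]]

```text
clock: 30.03
position: [0.6089, -0.141, 0.0747]
ee_rot: [2.246, 2.197, 0.001]
force: [-2.4, 0.7, 5.2]
width: 0.153
gripper_force: 25.0
```

Run:
```python
from h import *
s=pose()
```

```text
t 30.03 p [ 0.6089 -0.141   0.0747] yaw 88.73 tilt 0.03 width 14.1mm gf 25.0 F [-2.4  0.7  5.2]
```

Emit:
jog_arm:
  motion:
    - [[0,0,0,0,0,0,-0.1],[0,0,0,0,0,0,-0.1],[0,0,0,0,0,0,-0.1],[0,0,0,0,0,0,-0.1],[0,0,-0.01,0,0,0,-0.1],[0,0,-0.05,0,0,0,-0.1],[0,0,-0.09,0,0,0,-0.1],[0.03,-0.01,-0.13,0,0,0,-0.1],[0.06,-0.02,-0.13,0,0,0,-0.1],[0.1,-0.03,-0.13,0,0,0,-0.1]]

```text
clock: 30.87
position: [0.5826, -0.0406, 0.2083]
ee_rot: [2.247, 2.189, 0.007]
force: [0.7, 0.5, -0.8]
width: 0.552
gripper_force: 0.0
```

Emit:
jog_arm:
  motion:
    - [[0.2,-0.14,0,0,0,0,-0.4],[0.2,-0.14,0,0,0,0,-0.4],[0.2,-0.14,0,0,0,0,-0.4],[0.2,-0.14,0,0,0,0,-0.4],[0.2,-0.14,0,0,0,0,-0.4],[0.2,-0.14,0,0,0,0,-0.4],[0.2,-0.14,0,0,0,0,-0.4],[0.2,-0.14,0,0,0,0,-0.4]]

```text
clock: 31.53
position: [0.4445, 0.1647, 0.2054]
ee_rot: [2.239, 2.202, 0.003]
force: [0.3, -0.4, -0.4]
width: 0.705
gripper_force: 0.0
```

Run:
```python
from h import *
s=pose(); print(np.round(s['joints'],2)); r=fullfit('blue',(.441,.17),save='o10.png')
```

```text
t 31.53 p [0.4445 0.1647 0.2054] yaw 89.03 tilt 0.11 width 64.9mm gf 0.0 F [ 0.3 -0.4 -0.4]
[ 0.29  0.36 -0.96  1.9   0.34  1.05 -0.83]
p 0.79 area 1897.0
blue [0.0866, 0.4417, 0.1709, 73.9597]
blue [0.0875, 0.4413, 0.171, 73.9033]
blue [0.0878, 0.4416, 0.171, 68.4349]
blue [0.0896, 0.4413, 0.1717, 70.0314]
blue [0.0902, 0.4413, 0.1714, 71.5595]
```

View pics/o10.png

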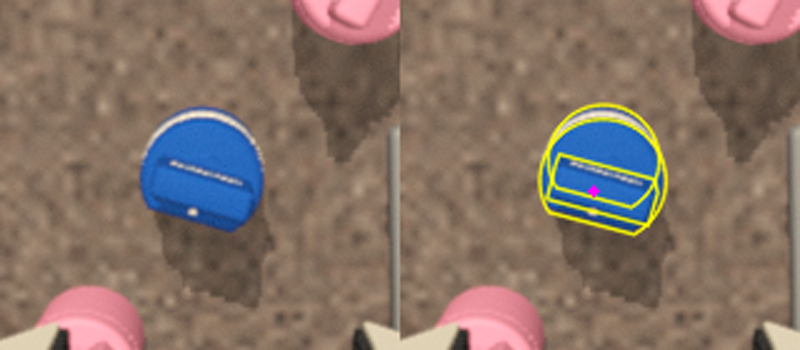

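Emit:
jog_arm:
  motion:
    - [[0.006,-0.003,0,0,0,-0.12,-0.4],[0.006,-0.003,0,0,0,-0.24,-0.4],[0.006,-0.003,0,0,0,-0.36,-0.4],[0.006,-0.003,0,0,0,-0.48,-0.4],[0.006,-0.003,0,0,0,-0.6,-0.4],[0.006,-0.003,0.03,0,0,-0.72,-0.4],[0.006,-0.003,0.06,0,0,-0.84,-0.4],[0.006,-0.003,0.08,0,0,-0.96,-0.4],[0.006,-0.003,0.1,0,0,-1.08,-0.4],[0.006,-0.003,0.12,0,0,-1.2,-0.4]]

```text
clock: 32.47
position: [0.4437, 0.1672, 0.083]
ee_rot: [-0.609, -3.082, -0.0]
force: [1.3, 0.0, 0.7]
width: 0.695
gripper_force: 0.0
```

Emit:
jog_arm:
  motion:
    - [[0,0,0.005,0,0,-0.1,-0.4],[0,0,0.005,0,0,-0.1,-0.4],[0,0,0.005,0,0,-0.1,-0.4]]

```text
clock: 32.72
position: [0.4432, 0.1678, 0.0791]
ee_rot: [-0.467, -3.106, -0.001]
force: [0.6, 0.8, -0.4]
width: 0.698
gripper_force: 0.0
```

Run:
```python
from h import *
s=pose(); r=fullfit('blue',(.4415,.171),yaws=(60,90)); x,y,a=r[0][1:]; tgt((x,y,.0505,a+90))
```

```text
t 32.72 p [0.4432 0.1678 0.0791] yaw 162.91 tilt 0.06 width 64.3mm gf 0.0 F [ 0.6  0.8 -0.4]
p 0.61 area 5036.0
blue [0.0734, 0.4405, 0.1714, 72.3143]
blue [0.074, 0.4399, 0.1714, 71.6669]
  -> (np.float64(0.4404579062258089), np.float64(0.17138014314471034), 0.0505, np.float64(162.31434198217596)) row [0.0038, 0.0019, 0.0294, 0.0011, 0.0009, 0.0111] rows>= 1
```

Emit:
jog_arm:
  motion:
    - [[0.0035,0.002,0,0,0,0.005,-0.4],[0.0035,0.002,0.02,0,0,0.005,-0.4],[0.0035,0.002,0.0285,0,0,0.005,-0.2],[0.0035,0.002,0.0285,0,0,0.005,1],[0.0035,0.002,0.0285,0,0,0.005,1],[0.0035,0.002,0.0285,0,0,0.005,1],[0.0035,0.002,0.0285,0,0,0.005,1],[0.0035,0.002,0.0285,0,0,0.005,1],[0.0035,0.002,0.0285,0,0,0.005,1],[0.0035,0.002,0.0285,0,0,0.005,1]]
  force: 25

```text
clock: 33.65
position: [0.4401, 0.1717, 0.0511]
ee_rot: [0.467, 3.106, 0.001]
force: [0.3, 1.1, -0.1]
width: 0.169
gripper_force: 0.0
```

Emit:
jog_arm:
  motion:
    - [[0,0,0,0,0,0,1],[0,0,0,0,0,0,1],[0,0,0,0,0,0,1],[0,0,0,0,0,0,1]]

```text
clock: 33.98
position: [0.4401, 0.1717, 0.0511]
ee_rot: [0.466, 3.106, 0.001]
force: [0.0, -2.0, 4.3]
width: 0.147
gripper_force: 25.0
```

Run:
```python
from h import *
s=pose(); tgt((.5957,.0273,.15,79))
```

```text
t 33.98 p [0.4401 0.1717 0.0511] yaw 162.93 tilt 0.05 width 13.5mm gf 25.0 F [ 0.  -2.   4.3]
  -> (0.5957, 0.0273, 0.15, 79) row [-0.1912, -0.0923, -0.0989, 0.0009, 0.0001, 1.4649] rows>= 12
```

Emit:
jog_arm:
  motion:
    - [[0,0,-0.04,0,0,0,1],[0,0,-0.08,0,0,0,1],[-0.02,-0.01,-0.12,0,0,0.12,1],[-0.05,-0.024,-0.12,0,0,0.24,1],[-0.08,-0.038,-0.12,0,0,0.36,1],[-0.11,-0.053,-0.12,0,0,0.48,1],[-0.14,-0.067,-0.12,0,0,0.6,1],[-0.17,-0.082,-0.12,0,0,0.72,1],[-0.191,-0.092,-0.12,0,0,0.84,1],[-0.191,-0.092,-0.12,0,0,0.96,1]]

```text
clock: 34.82
position: [0.5986, 0.0218, 0.1695]
ee_rot: [1.864, 2.527, -0.001]
force: [1.1, -0.5, -0.8]
width: 0.149
gripper_force: 25.0
```

Emit:
jog_arm:
  motion:
    - [[0,0,0,0,0,0.12,1],[0,0,0,0,0,0.24,1],[0,0,0,0,0,0.36,1],[0,0,0,0,0,0.48,1],[0,0,0,0,0,0.505,1],[0,0,0,0,0,0.505,1],[0,0,0,0,0,0.505,1],[0,0,0,0,0,0.505,1]]

```text
clock: 35.48
position: [0.5953, 0.0276, 0.1706]
ee_rot: [-2.421, -2.002, -0.0]
force: [-0.0, 0.7, -2.1]
width: 0.153
gripper_force: 25.0
```

Run:
```python
from h import *
s=pose(); tgt((.5957,.0280,.10,78.8))
```

```text
t 35.48 p [0.5953 0.0276 0.1706] yaw 79.17 tilt 0.03 width 14.1mm gf 25.0 F [-0.   0.7 -2.1]
  -> (0.5957, 0.028, 0.1, 78.8) row [0.0004, 0.0003, 0.0706, -0.0002, -0.0005, 0.0064] rows>= 2
```

Emit:
jog_arm:
  motion:
    - [[0,0,0.03,0,0,0.006,1],[0,0,0.055,0,0,0.006,1],[0,0,0.07,0,0,0.006,1],[0,0,0.074,0,0,0.006,1],[0,0,0.077,0,0,0.006,1],[0,0,0.08,0,0,0.006,1],[0,0,0.083,0,0,0.006,1],[0,0,0.083,0,0,0.006,1]]

```text
clock: 36.15
position: [0.5959, 0.0281, 0.0883]
ee_rot: [2.43, 1.991, 0.003]
force: [-0.3, 1.1, -2.6]
width: 0.152
gripper_force: 25.0
```

Run:
```python
from h import *
s=pose()
```

```text
t 36.15 p [0.5959 0.0281 0.0883] yaw 78.68 tilt 0.09 width 14.0mm gf 25.0 F [-0.3  1.1 -2.6]
```

Emit:
jog_arm:
  motion:
    - [[0,0,0.004,0,0,0,1],[0,0,0.008,0,0,0,1],[0,0,0.011,0,0,0,1],[0,0,0.0135,0,0,0,1],[0,0,0.0135,0,0,0,1],[0,0,0.0135,0,0,0,1]]

```text
clock: 36.65
position: [0.5956, 0.028, 0.0749]
ee_rot: [2.43, 1.991, 0.001]
force: [-3.3, 1.8, 5.7]
width: 0.15
gripper_force: 25.0
```

Run:
```python
from h import *
s=pose()
```

```text
t 36.65 p [0.5956 0.028  0.0749] yaw 78.66 tilt 0.05 width 13.8mm gf 25.0 F [-3.3  1.8  5.7]
```

Emit:
jog_arm:
  motion:
    - [[0,0,0,0,0,0,-0.1],[0,0,0,0,0,0,-0.1],[0,0,0,0,0,0,-0.1],[0,0,0,0,0,0,-0.1],[0,0,-0.01,0,0,0,-0.1],[0,0,-0.05,0,0,0,-0.1],[0,0,-0.09,0,0,0,-0.1],[0,0,-0.13,0,0,0.12,-0.1],[0,0,-0.165,0,0,0.24,-0.1],[0,0,-0.165,0,0,0.36,-0.1]]

```text
clock: 37.48
position: [0.5987, 0.0294, 0.2479]
ee_rot: [2.748, 1.515, 0.018]
force: [1.1, 1.7, 0.4]
width: 0.548
gripper_force: 0.0
```

Emit:
jog_arm:
  motion:
    - [[0.03,-0.1,0,0,0,0.12,-0.4],[0.03,-0.1,0,0,0,0.24,-0.4],[0.03,-0.1,0,0,0,0.36,-0.4],[0.03,-0.1,0,0,0,0.48,-0.4],[0.069,-0.136,0,0,0,0.6,-0.4],[0.069,-0.136,0,0,0,0.72,-0.4],[0.069,-0.136,0,0,0,0.84,-0.4],[0.069,-0.136,0,0,0,0.935,-0.4],[0.069,-0.136,0,0,0,0.935,-0.4],[0.069,-0.136,0,0,0,0.935,-0.4]]

```text
clock: 38.32
position: [0.5166, 0.1583, 0.24]
ee_rot: [-3.139, -0.128, -0.002]
force: [-0.2, -0.0, 0.5]
width: 0.699
gripper_force: 0.0
```

```bash
cat >> h.py <<'E'
def key_pts(zt):
    return [np.array([[sx*.005,sy*.014,z+zt] for sx in(-1,1) for sy in(-1,1) for z in(.094,.102)]),
            np.array([[sx*.005,sy*.014,z+zt] for sx in(-1,1) for sy in(-1,1) for z in(.038,.102)])]
def keyfit(xy,zt,yaws=(4,),cam='wrist',save=None,rad=60):
    p=camera_params(cam); im=get_image(cam); px=proj(cam,[[*xy,zt+.08]],p)[0]
    m=colmask(im,'yellow',px,rad); m=hullmask(m)
    if m is None: print('none',px); return None
    r=fit(m,key_pts(zt),xy,p,yaws=yaws,cam=cam); print('key area',m.sum(),[np.round(k,4).tolist() for k in r])
    return r
E
python3 - <<'E'
from h import *
s=pose(); print(np.round(s['joints'],2)); p=camera_params('wrist'); im=snap('wrist','w11.png')
for q in silhouettes('reset_key','wrist')[:2]: print(q['p'],q['pixel'],q['mask'].sum())
r=keyfit((.59,.17),.0405,yaws=(-10,4,20)); 
k=[*r[0][1:3],np.radians(r[0][3])]; draw(im,key_pts(.0405),k,p)
cv2.imwrite('pics/o11.png',cv2.resize(im[:240,100:420,::-1],None,fx=2.5,fy=2.5,interpolation=cv2.INTER_CUBIC))
E
```

```text
t 38.32 p [0.5166 0.1583 0.24  ] yaw 4.66 tilt 0.06 width 64.3mm gf 0.0 F [-0.2 -0.   0.5]
[ 0.04  0.35 -0.58  1.73  0.21  1.13 -2.09]
0.7 [292.7, 127.4] 54
key area 426.0 [[0.146, 0.5909, 0.1735, 3.2054], [0.1463, 0.5912, 0.173, 5.3126], [0.1713, 0.5906, 0.1726, 4.6037]]
```

View pics/o11.png

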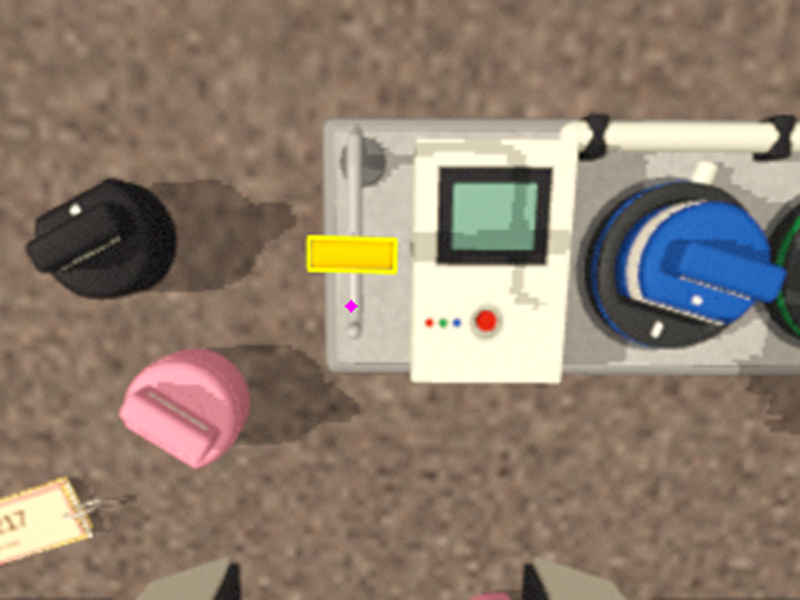

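Run:
```python
from h import *
np.set_printoptions(precision=4,suppress=True)
im=cv2.imread('pics/w11.png')[:,:,::-1]
m=colmask(im,'red',(294,128),8); ys,xs=np.nonzero(m); c=(xs.mean(),ys.mean()); print(c,m.sum())
print('button',ray('wrist',[c],.056)[0], 'bar',ray('wrist',[[242,108],[242,125],[241,132.5],[242,153/2.5]],.132))
# station from docks
o=np.array([.6044,-.0112]); a=np.radians(4.55); Rz=np.array([[np.cos(a),-np.sin(a)],[np.sin(a),np.cos(a)]])
b=ray('wrist',[c],.056)[0][:2]; print('button st',Rz.T@(b-o)); print('key st',Rz.T@(np.array([.591,.1733])-o))
tgt((.5915,.1735,.20,4.6),(.5915,.1735,.085,4.6))
```

```text
(np.float64(294.0816326530612), np.float64(127.75510204081633)) 49
button [0.5657 0.1147 0.056 ] bar [[0.5855 0.1716 0.132 ]
 [0.5714 0.1706 0.132 ]
 [0.565  0.171  0.132 ]
 [0.6221 0.1742 0.132 ]]
button st [-0.0286  0.1285]
key st [0.0013 0.185 ]
  -> (0.5915, 0.1735, 0.2, 4.6) row [0.0758, -0.0095, 0.0396, -0.0005, -0.0006, -0.0004] rows>= 3
  -> (0.5915, 0.1735, 0.085, 4.6) row [0.0757, -0.0095, 0.1546, -0.0005, -0.0006, -0.0004] rows>= 5
```

Emit:
jog_arm:
  motion:
    - [[0.04,-0.009,0.02,0,0,0,-0.4],[0.075,-0.009,0.04,0,0,0,-0.4],[0.075,-0.009,0.04,0,0,0,-0.4],[0.075,-0.009,0.06,0,0,0,-0.4],[0.075,-0.009,0.09,0,0,0,-0.4],[0.075,-0.009,0.12,0,0,0,-0.4],[0.075,-0.009,0.14,0,0,0,-0.4],[0.075,-0.009,0.15,0,0,0,-0.4],[0.075,-0.009,0.154,0,0,0,-0.4],[0.075,-0.009,0.154,0,0,0,-0.4]]

```text
clock: 39.3
position: [0.5907, 0.1728, 0.0851]
ee_rot: [-3.139, -0.123, 0.001]
force: [-0.2, -0.1, 0.3]
width: 0.702
gripper_force: 0.0
```

Run:
```python
from h import *
s=pose(); r=keyfit((.591,.173),.0405,rad=90)
```

```text
t 39.30 p [0.5907 0.1728 0.0851] yaw 4.47 tilt 0.03 width 64.6mm gf 0.0 F [-0.2 -0.1  0.3]
key area 1342.0 [[0.7669, 0.5907, 0.1729, 13.7938]]
```

Emit:
jog_arm:
  motion:
    - [[0,0,0,0,0,0,1],[0,0,0,0,0,0,1],[0,0,0,0,0,0,1],[0,0,0,0,0,0,1],[0,0,0,0,0,0,1],[0,0,0,0,0,0,1],[0,0,0,0,0,0,1],[0,0,0,0,0,0,1],[0,0,0,0,0,0,1]]
  force: 30

```text
clock: 40.1
position: [0.5909, 0.173, 0.0856]
ee_rot: [-3.139, -0.122, -0.001]
force: [0.4, 0.4, 2.2]
width: 0.301
gripper_force: 30.0
```

Run:
```python
from h import *
s=pose()
```

```text
t 40.10 p [0.5909 0.173  0.0856] yaw 4.45 tilt 0.04 width 27.7mm gf 30.0 F [0.4 0.4 2.2]
```

Emit:
jog_arm:
  motion:
    - [[0,0,-0.008,0,0,0,1],[0,0,-0.015,0,0,0,1],[0,0,-0.015,0,0,0,1],[0,0,-0.015,0,0,0,1],[-0.01,0,-0.015,0,0,0,1],[-0.025,0,-0.015,0,0,0,1],[-0.04,0,-0.015,0,0,0,1],[-0.055,0,-0.015,0,0,0,1],[-0.06,0,-0.015,0,0,0,1],[-0.06,0,-0.015,0,0,0,1]]

```text
clock: 40.93
position: [0.53, 0.1682, 0.1005]
ee_rot: [3.139, 0.123, -0.0]
force: [-0.5, -0.3, 0.0]
width: 0.303
gripper_force: 30.0
```

Run:
```python
from h import *
s=pose(); z=s['position'][2]; tgt((s['position'][0],s['position'][1],.145,4.45),(.566,.1147,.145,4.45))
```

```text
t 40.93 p [0.53   0.1682 0.1005] yaw 4.50 tilt 0.01 width 27.9mm gf 30.0 F [-0.5 -0.3  0. ]
  -> (np.float64(0.5299600507566047), np.float64(0.16823930689811598), 0.145, 4.45) row [-0.0, 0.0, -0.0445, 0.0001, 0.0001, 0.0009] rows>= 2
  -> (0.566, 0.1147, 0.145, 4.45) row [0.0317, 0.0562, -0.0445, 0.0001, 0.0001, 0.0009] rows>= 2
```

Emit:
jog_arm:
  motion:
    - [[0,0,-0.03,0,0,0,1],[0,0,-0.044,0,0,0,1],[0.02,0.03,-0.044,0,0,0,1],[0.0315,0.056,-0.044,0,0,0,1],[0.0315,0.056,-0.044,0,0,0,1],[0.0315,0.056,-0.044,0,0,0,1],[0.0315,0.056,-0.044,0,0,0,1]]

```text
clock: 41.52
position: [0.5671, 0.1152, 0.1443]
ee_rot: [-3.138, -0.121, -0.001]
force: [-0.2, 1.3, 0.5]
width: 0.303
gripper_force: 30.0
```

Run:
```python
from h import *
np.set_printoptions(precision=4,suppress=True)
s=pose(); z=s['position'][2]; tgt((.566,.1147,z,4.45))
zt=z-.0451
im=get_image('scene'); cv2.imwrite('pics/s12.png',im[:,:,::-1])
for q in silhouettes('reset_key','scene')[:2]:
    ys,xs=np.nonzero(q['mask']); k=np.argmax(ys); print(q['p'],q['pixel'],q['mask'].sum(),'bottom',xs[ys==ys.max()].mean(),ys.max())
print('pred tip',proj('scene',[[*s['position'][:2],zt],[*s['position'][:2],zt+.05]]),'bezel pred',proj('scene',[[.566,.1147,.062]]))
m=colmask(im,'red',proj('scene',[[.566,.1147,.056]])[0],10); ys,xs=np.nonzero(m); print('red px',xs.mean() if len(xs) else None,ys.mean() if len(ys) else None,len(xs))
m=colmask(im,'yellow',proj('scene',[[*s['position'][:2],zt+.03]])[0],35); ys,xs=np.nonzero(m); print('yellow',[(y,xs[ys==y].min(),xs[ys==y].max()) for y in sorted(set(ys))][-12:])
```

```text
t 41.52 p [0.5671 0.1152 0.1443] yaw 4.42 tilt 0.07 width 27.9mm gf 30.0 F [-0.2  1.3  0.5]
  -> (0.566, 0.1147, np.float64(0.1442606286551136), 4.45) row [-0.0011, 0.0004, -0.0, -0.0011, -0.0005, -0.0006] rows>= 1
0.39 [231.5, 204.2] 39 bottom 233.0 217
pred tip [[233.3723 219.8184]
 [232.577  206.7826]] bezel pred [[234.3304 229.1619]]
red px 234.5 231.0 2
yellow [(np.int64(200), np.int64(231), np.int64(236)), (np.int64(201), np.int64(234), np.int64(236)), (np.int64(202), np.int64(232), np.int64(236)), (np.int64(203), np.int64(232), np.int64(236)), (np.int64(204), np.int64(232), np.int64(236)), (np.int64(205), np.int64(232), np.int64(236)), (np.int64(206), np.int64(233), np.int64(236)), (np.int64(207), np.int64(233), np.int64(236)), (np.int64(208), np.int64(233), np.int64(235)), (np.int64(209), np.int64(233), np.int64(234)), (np.int64(210), np.int64(233), np.int64(234)), (np.int64(211), np.int64(233), np.int64(233))]
```

Emit:
jog_arm:
  motion:
    - [[-0.001,0,0.015,0,0,0,1],[-0.001,0,0.028,0,0,0,1],[-0.001,0,0.034,0,0,0,1],[-0.001,0,0.038,0,0,0,1],[-0.001,0,0.042,0,0,0,1],[-0.001,0,0.0445,0,0,0,1],[-0.001,0,0.0455,0,0,0,1],[-0.001,0,0.0455,0,0,0,1]]

```text
clock: 42.28
position: [0.5658, 0.1154, 0.0992]
ee_rot: [-3.138, -0.122, -0.001]
force: [-1.4, 1.0, 2.6]
width: 0.306
gripper_force: 30.0
```

Run:
```python
from h import *
s=pose()
```

```text
t 42.28 p [0.5658 0.1154 0.0992] yaw 4.47 tilt 0.07 width 28.1mm gf 30.0 F [-1.4  1.   2.6]
```

Emit:
jog_arm:
  motion:
    - [[0,0,0.001,0,0,0,1],[0,0,0.002,0,0,0,1],[0,0,0.003,0,0,0,1],[0,0,0.003,0,0,0,1],[0,0,0.003,0,0,0,1]]

```text
clock: 42.7
position: [0.566, 0.1152, 0.0964]
ee_rot: [-3.138, -0.122, -0.002]
force: [-1.3, 1.1, 7.1]
width: 0.301
gripper_force: 30.0
```

Run:
```python
from h import *
s=pose()
```

```text
t 42.70 p [0.566  0.1152 0.0964] yaw 4.46 tilt 0.09 width 27.7mm gf 30.0 F [-1.3  1.1  7.1]
```

Emit:
jog_arm:
  motion:
    - [[0,0,0.001,0,0,0,1],[0,0,0.002,0,0,0,1],[0,0,0.002,0,0,0,1],[0,0,0.002,0,0,0,1],[0,0,0.002,0,0,0,1],[0,0,0.002,0,0,0,1]]

```text
clock: 43.2
position: [0.5663, 0.1154, 0.0957]
ee_rot: [-3.139, -0.122, -0.004]
force: [-5.1, -0.8, 18.5]
width: 0.307
gripper_force: 30.0
```

Run:
```python
from h import *
s=pose()
```

```text
t 43.20 p [0.5663 0.1154 0.0957] yaw 4.46 tilt 0.14 width 28.3mm gf 30.0 F [-5.1 -0.8 18.5]
```

Emit:
jog_arm:
  motion:
    - [[0,0,-0.005,0,0,0,1],[0,0,-0.02,0,0,0,1],[0,0,-0.05,0,0,0,1],[0,0,-0.05,0,0,0,1],[-0.015,-0.028,-0.05,0,0,0,1],[-0.031,-0.056,-0.05,0,0,0,1],[-0.031,-0.056,-0.05,0,0,0,1],[-0.031,-0.056,-0.05,0,0,0,1],[-0.031,-0.056,-0.05,0,0,0,1]]

```text
clock: 43.95
position: [0.5307, 0.1677, 0.1437]
ee_rot: [3.139, 0.122, 0.001]
force: [0.4, -0.3, -0.7]
width: 0.304
gripper_force: 30.0
```

Run:
```python
from h import *
s=pose(); tgt((.531,.1683,.1005,4.45),(.5907,.173,.1005,4.45))
np.set_printoptions(precision=1,suppress=True)
from h import *
im=get_image('scene'); P=s['position']; zt=P[2]-.0451
for q in silhouettes('reset_key','scene')[:2]:
    ys,xs=np.nonzero(q['mask']); print(q['p'],q['mask'].sum(),'bottom',xs[ys==ys.max()].mean(),ys.max(),'top',ys.min())
print('pred tip, top',proj('scene',[[*P[:2],zt],[*P[:2],zt+.102]]))
```

```text
t 43.95 p [0.5307 0.1677 0.1437] yaw 4.46 tilt 0.04 width 27.9mm gf 30.0 F [ 0.4 -0.3 -0.7]
  -> (0.531, 0.1683, 0.1005, 4.45) row [0.0003, -0.0006, 0.0432, 0.0004, -0.0006, 0.0002] rows>= 2
  -> (0.5907, 0.173, 0.1005, 4.45) row [0.0602, -0.0006, 0.0432, 0.0004, -0.0006, 0.0002] rows>= 2
0.6 45 bottom 231.5 230 top 217
pred tip, top [[231.8 235.1]
 [229.9 207.5]]
```

Emit:
jog_arm:
  motion:
    - [[0,-0.0006,0.03,0,0,0,1],[0,-0.0006,0.0435,0,0,0,1],[0,-0.0006,0.0435,0,0,0,1],[0,-0.0006,0.0435,0,0,0,1],[0.015,-0.0006,0.0435,0,0,0,1],[0.03,-0.0006,0.0435,0,0,0,1],[0.045,-0.0006,0.0435,0,0,0,1],[0.06,-0.0006,0.0435,0,0,0,1],[0.06,-0.0006,0.0435,0,0,0,1],[0.06,-0.0006,0.0435,0,0,0,1]]

```text
clock: 44.88
position: [0.5911, 0.1734, 0.1013]
ee_rot: [-3.138, -0.12, -0.003]
force: [-0.5, -0.2, -1.3]
width: 0.304
gripper_force: 30.0
```

Run:
```python
from h import *
s=pose(); tgt((.5907,.173,.0856,4.45))
```

```text
t 44.88 p [0.5911 0.1734 0.1013] yaw 4.38 tilt 0.11 width 28.0mm gf 30.0 F [-0.5 -0.2 -1.3]
  -> (0.5907, 0.173, 0.0856, 4.45) row [-0.0005, 0.0004, 0.0157, -0.0009, -0.0017, -0.0012] rows>= 1
```

Lower onto the bar, watching for the contact.

Emit:
jog_arm:
  motion:
    - [[0,0,0.005,0,0,0,1],[0,0,0.01,0,0,0,1],[0,0,0.013,0,0,0,1],[0,0,0.0145,0,0,0,1],[0,0,0.0145,0,0,0,1],[0,0,0.0145,0,0,0,1]]

```text
clock: 45.38
position: [0.59, 0.1736, 0.0858]
ee_rot: [-3.139, -0.122, -0.0]
force: [0.8, 0.2, -0.3]
width: 0.305
gripper_force: 30.0
```

Run:
```python
from h import *
s=pose()
```

```text
t 45.38 p [0.59   0.1736 0.0858] yaw 4.46 tilt 0.02 width 28.1mm gf 30.0 F [ 0.8  0.2 -0.3]
```

Emit:
jog_arm:
  motion:
    - [[0,0,0.001,0,0,0,1],[0,0,0.0015,0,0,0,1],[0,0,0.0015,0,0,0,1],[0,0,0.0015,0,0,0,1]]

```text
clock: 45.72
position: [0.5903, 0.1737, 0.0853]
ee_rot: [-3.139, -0.122, -0.002]
force: [-3.5, -0.9, 8.6]
width: 0.301
gripper_force: 30.0
```

Run:
```python
from h import *
s=pose()
```

```text
t 45.72 p [0.5903 0.1737 0.0853] yaw 4.45 tilt 0.07 width 27.7mm gf 30.0 F [-3.5 -0.9  8.6]
```

Emit:
jog_arm:
  motion:
    - [[0,0,-0.001,0,0,0,1],[0,0,-0.001,0,0,0,1],[0,0,-0.001,0,0,0,0.3],[0,0,-0.001,0,0,0,0.2],[0,0,-0.001,0,0,0,0.0],[0,0,-0.001,0,0,0,-0.3],[0,0,-0.001,0,0,0,-0.4],[0,0,-0.001,0,0,0,-0.4],[0,0,-0.001,0,0,0,-0.4]]

```text
clock: 46.47
position: [0.5902, 0.1736, 0.0854]
ee_rot: [-3.139, -0.122, -0.001]
force: [0.2, -0.5, -0.2]
width: 0.686
gripper_force: 0.0
```

Emit:
jog_arm:
  motion:
    - [[0,0,-0.01,0,0,0,-0.4],[0,0,-0.03,0,0,0,-0.4],[0,0,-0.06,0,0,0,-0.4],[0,0,-0.1,0,0,0,-0.4],[0,0,-0.14,0,0,0,-0.4],[-0.03,0,-0.155,0,0,0,-0.4],[-0.075,0.01,-0.155,0,0,0,-0.4],[-0.075,0.01,-0.155,0,0,0,-0.4],[-0.075,0.01,-0.155,0,0,0,-0.4]]

```text
clock: 47.22
position: [0.5137, 0.1569, 0.2414]
ee_rot: [3.138, 0.123, 0.001]
force: [1.1, 0.2, 0.4]
width: 0.697
gripper_force: 0.0
```

Run:
```python
from h import *
s=pose(); r=keyfit((.591,.173),.0405,yaws=(-10,4,20))
im=snap('wrist','w13.png')
st=get_image('top'); cv2.imwrite('pics/t13.png',st[:,:,::-1])
a=cv2.imread('pics/top0.png')
for n,z in {'stapler':.04,'pin_tin':.02,'tag_bundle':.02,'full_blue':.09,'full_green':.09,'full_red':.09,'empty_blue':.05,'empty_green':.05,'empty_red':.05}.items():
    for q in silhouettes(n,'top')[:3]:
        ys,xs=np.nonzero(q['mask']); (cx,cy),_,_=cv2.minAreaRect(np.c_[xs,ys].astype(np.float32)); print(n,round(q['p'],2),round(cx,1),round(cy,1),np.round(ray('top',[[cx,cy]],z)[0][:2],3))
```

```text
t 47.22 p [0.5137 0.1569 0.2414] yaw 4.51 tilt 0.08 width 64.2mm gf 0.0 F [1.1 0.2 0.4]
key area 429.0 [[0.1099, 0.5905, 0.1734, 4.5893], [0.1378, 0.5902, 0.174, 3.2676], [0.1425, 0.5907, 0.1732, 3.8651]]
stapler 0.71 252.5 176.7 [0.6   0.003]
stapler 0.71 357.0 230.0 [ 0.439 -0.331]
stapler 0.64 313.4 138.5 [ 0.729 -0.19 ]
pin_tin 0.7 245.0 176.0 [0.605 0.028]
pin_tin 0.54 275.0 137.0 [ 0.736 -0.067]
full_blue 0.73 245.0 176.5 [0.594 0.026]
full_green 0.6 269.2 176.6 [ 0.595 -0.049]
full_green 0.59 272.5 175.0 [ 0.601 -0.058]
full_red 0.51 313.3 137.9 [ 0.719 -0.182]
full_red 0.49 299.0 173.5 [ 0.607 -0.139]
full_red 0.45 270.8 177.1 [ 0.594 -0.053]
empty_blue 0.72 352.8 187.2 [ 0.573 -0.315]
empty_green 0.54 354.2 207.8 [ 0.509 -0.319]
empty_red 0.59 272.8 175.2 [ 0.605 -0.061]
empty_red 0.51 357.0 230.0 [ 0.439 -0.328]
```

```bash
python3 -c "
from cell import *
print(sign_off())"
```

```text
the job is handed in; nothing more can be done
None
```

I handed the job in at about 47 s, with the three empties in the returns tray, each full cartridge home flat to flat in its own cup, the button pressed to its stop (about 18 N), and the key back on its hook. The stapler and pin tin still show where they were; the network did not find the tag bundle in the last top picture, but the arm never went near it.

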